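# Load the bayonet-capped sample mixer and mix

### The job

Load the sample mixer: twist its blue bayonet cover a quarter turn anticlockwise to unlock it, lift it off and lay it flat, handle up, on the bench, then stand every black-lidded jar upright on the turntable inside the drum. Put the cover back on the drum and twist it clockwise until it is locked fully home; only then wind the crank clockwise through a full turn until it comes up against its stop. Leave the other things on the bench where they are.

Things in the scene. Friction and masses are not known exactly. Their poses are not given: they have to be found in the camera images.
- mixer: fixed sample mixer; origin on the bench under the drum's centre, z up. White open drum, inner radius 88 mm, outer 94, rim 102 mm above the bench; aluminium flange of radius 116 mm round it, top at 99 mm. Pillar of the crank (radius 32, 74 mm tall) at mixer (0, -182) mm. Angles below are anticlockwise seen from above, from the mixer's +x
- bracket (a point): middle of one bayonet bracket's roof top, 121 mm above the bench, 107 mm from the drum's axis at 20 degrees. Roof: radius 97 to 117 mm, underside at 114.5 mm, from -17 to 56 degrees, closed by a stop block at its clockwise end; an equal bracket stands across from it (half a turn on). A lug slides under the roof from the open, anticlockwise end
- open_mark (a point): green mark on the flange, 100 mm above the bench, 106 mm from the axis at 75 degrees: where a lug can be lifted out or put in (an equal one half a turn on). A stop post (top at 114.5 mm) follows at 94 to 101 degrees
- drum (a point): centre of the turntable's top in the drum, 12 mm above the bench, axes as the mixer's. The turntable (radius 86 mm) turns with the crank, one to one; four grey discs 50 mm from the axis mark room for four jars, but any free place inside will do
- cover: loose bayonet cover, 0.35 kg; origin at the centre of its underside. Spigot radius 81, z 0 to 8 mm, sits in the drum; blue plate radius 95, z 8 to 16, rests on the rim (seated origin 94 mm above the bench). Two red lugs at +x and -x, 34 mm wide, z 8 to 16, out to radius 111. Black grip bar along x, 80 long, 15 wide, z 16 to 50 mm. Same after a half turn
- cover_grip (a point): on the grip bar, 40 mm above the cover's underside, axes as the cover's. Locked: cover x along mixer x (either way), lugs under the roofs; closed stop at about -1 degree, start 0 to 7 degrees. Twisted anticlockwise the lugs leave the roofs at 66 and meet a stop at 84 degrees: lift off or put on in between, best at 75. Only friction holds the angle
- crank (a joint): angle of the crank about its upright axis, rad, growing clockwise seen from above; starts at 0 to 0.4 and ends at a hard stop at 6.9. At 0 the arm points along the mixer's +x. Friction about 0.06 N m, no spring; the crank stays where it is left
- crank_axis (a point): point on the crank's axis, 112 mm above the bench; axes as the mixer's
- knob (a point): centre of the crank's black knob, 112 mm above the bench, 45 mm from the crank's axis. Knob: upright, diameter 24 mm, 90 to 134 mm above the bench, spins freely on its pin; the crank arm under it is 78 to 87 mm above the bench
- jar_0: a glass jar with black lid, diameter 57 mm, 76 mm tall, 0.2 kg, origin at the centre of its underside, z up; the lid is its top 16 mm and as wide as the jar. Between two and four such jars are present, standing left of the mixer or behind it
- jar_1: a glass jar with black lid, diameter 57 mm, 76 mm tall, 0.2 kg, origin at the centre of its underside, z up; the lid is its top 16 mm and as wide as the jar. Between two and four such jars are present, standing left of the mixer or behind it
- jar_2: a glass jar with black lid, diameter 57 mm, 76 mm tall, 0.2 kg, origin at the centre of its underside, z up; the lid is its top 16 mm and as wide as the jar. Between two and four such jars are present, standing left of the mixer or behind it
- jar_3: a glass jar with black lid, diameter 57 mm, 76 mm tall, 0.2 kg, origin at the centre of its underside, z up; the lid is its top 16 mm and as wide as the jar. Between two and four such jars are present, standing left of the mixer or behind it
- clear_patch (a point): fixed point on the bench, left of the jars, in the middle of a clear patch that reaches 100 mm towards the robot and 110 mm away from it, and 100 mm to either side: room for the cover. Behind patch and jars stands a centrifuge, 170 mm tall: its front is at x = 0.545, its right side at y = -0.09 (it reaches to the left and back from there)
- red_jar: bystander: larger glass jar with red lid, diameter 88 mm, 122 mm tall, origin under its centre; leave it
- petri: bystander: Petri dish, diameter 64 mm, 15 mm tall, origin under its centre; leave it

How it is judged:
On the way, in this order (a step that is already met when the one before it is completed fails the run):
1. the cover, still seated on the drum, has been twisted free of its lugs (more than 1.1 rad from the locked direction) (z of cover in the frame of mixer between 0.09 and 0.098 m and horizontal distance between cover and drum below 0.012 m and angle between cover's own z axis and vertical below 0.06 rad and angle between the x axis of cover and the x axis of mixer, either way round above 1.1 rad), for 0.1 s.
2. the cover lies flat, handle up, on the bench and is let go (height (world z) of cover below 0.012 m and angle between cover's own z axis and vertical below 0.1 rad and contact force between the fingers and cover below 0.5 N), for 0.2 s.
3. every jar stands upright on the turntable in the drum (horizontal distance between each of jar_0, jar_1, jar_2, jar_3 and drum below 0.068 m and z of each of jar_0, jar_1, jar_2, jar_3 in the frame of drum below 0.008 m and angle between each of jar_0, jar_1, jar_2, jar_3's own z axis and vertical below 0.15 rad), for 0.2 s.
4. the cover is back on the drum and locked (within 0.25 rad of the locked direction) (z of cover in the frame of mixer between 0.09 and 0.098 m and horizontal distance between cover and drum below 0.012 m and angle between cover's own z axis and vertical below 0.06 rad and angle between the x axis of cover and the x axis of mixer, either way round below 0.25 rad), for 0.2 s.
5. the crank has been wound clockwise to its stop (beyond 6.7 rad) (value of joint crank above 6.7 rad), for 0.1 s.
At the end, for the whole second after the job is handed in: Every jar upright (0.15 rad) on the turntable, its centre within 68 mm of the drum's axis; cover seated (4 mm in height, 12 mm off centre, tilt 0.06 rad) and within 0.25 rad of the locked direction; crank beyond 6.6 rad; all let go and at rest (all of step 3 and all of step 4 and value of joint crank above 6.6 rad and contact force between the fingers and cover below 0.5 N and linear speed of cover below 0.02 m/s); the robot touches nothing.
It fails at once if a bystander (red-lidded jar, Petri dish) is moved by more than 30 mm (distance of any of red_jar, petri from where it was at the start of the episode above 0.03 m).
It fails at once if the crank is wound beyond 1.2 rad while the cover is not locked on the drum (value of joint crank above 1.2 rad and not (angle between the x axis of cover and the x axis of mixer, either way round below 0.3 rad and z of cover in the frame of mixer below 0.1 m and horizontal distance between cover and drum below 0.015 m)).
Of jar_0, jar_1, jar_2, jar_3 only 2 to 4 are there at a start; the rules pass over those that are not, and their reading is None.
At some moment in a run one of cover may be knocked a few centimetres aside while the robot is not near it.
It also fails if it takes over 210 s, if anything falls off the work surface, if the arm or the gripper's body presses on something with over 40 N, if the wrist force passes 120 N, or if a joint passes its speed limit or range.

### The arm

A 7-joint arm with a two-finger parallel gripper is mounted at the origin on a cart in front of the work surface, level with it; the furniture and walls round the work are solid. World frame = base frame: x ahead of the robot, y to its left, z up, the work surface at z = 0. Lengths are in m, angles in rad, forces in N, time in s.
With the tool pointing down it reaches from about 0.4 to 0.85 m from the base axis. Payload 6.9 kg.
Tool frame: the origin (TCP) lies at the very end of the fingers, on their centre line; the grasp point (between the pads) lies 19 mm behind it (bot.pinch_z is the distance from the TCP to the grasp point, in m); z points along the fingers, y is the line along which they close (so a half turn about z gives the same grasp; the last joint's range is limited). The gripper opens to 85 mm and grips with 20 to 120 N. Pads are 22 mm wide; open, the fingers measure 114 mm over their backs; the gripper's body (76 mm by 85 mm) begins 54 mm behind the grasp point. The pads swing forward as they close: fully open they stand 13 mm farther back than shut.
Start: joints at [1.345, 0.507, -0.238, 1.5, 0.126, 1.149, -0.155], TCP at [0.203, -0.591, 0.231] pointing down, gripper open.
Joint ranges: [-3.08, 3.08], [-0.24, 2.05], [-1.43, 1.35], [0, 2.5], [-1.52, 4.66], [0.17, 1.96], [-2.89, 2.89]. Speed limits (rad/s): [2.39, 2.39, 3.14, 3.14, 3.14, 3.14, 3.14].

### API

Orientations are given as a rotation vector (axis times angle).
In Python, from station import bot gives the robot as it stands.
- The arm moves only by the tool advance, called after "Call:" as name(argument=value, ...), one argument or row to a line, values as JSON. Schema: {"type":"object","properties":{"motion":{"type":"array","items":{"type":"number"},"minItems":5,"maxItems":50},"only":{"type":"string"},"quiet":{"type":"boolean"},"lines":{"type":"string"}},"required":["motion"],"additionalProperties":false}. motion is one flat list of numbers that holds 1 to 10 rows one after another, with no inner brackets; each row has 5 numbers: dx, dy, dz in cm, then a turn about the tool's z in rad, then the finger opening in m; each row is the pose to reach, as a shift and turn from the pose commanded when the call began, along the tool's axes at that moment; what a row does not reach only later rows make up. A row lasts 1/12 s, in which the tool goes at most 0.0417 m and 0.125 rad, less where a joint would pass 70% of its speed; a pose out of reach is approached as far as the arm can. The fingers move at their own pace and stop on an object; the grip force is fixed at half the most. Time passes only in rows, so rows that do not move let the fingers close. The tool returns the time, the measured TCP pose, the force, the opening and the grip force at its end. only (a regular expression) keeps the lines of the reply that match it, lines (a string "A,B") keeps lines A to B, and quiet returns only ok. Input that does not fit is refused with a message, and nothing moves.
- bot.sense(): the state, without advancing time (a new reading comes with each control period).
- bot.read_camera(name): name is "scene" or "top" or "wrist"; returns the picture (420x560x3 uint8, red, green, blue); there is no depth.
- bot.calibration(name): a dict with "intrinsics" (3x3 intrinsics, pixels), "rvec" (rotation vector, rad) and "tvec" (3), from world to camera coordinates, as OpenCV has them; the wrist camera has in their place "mount" (4x4, takes a point from camera to tool coordinates, whose origin is the TCP and whose axes are the flange's). Camera axes: x right, y down, z forward; pixel columns grow to the right and rows downward; lengths in m; the calibration is good to about 2 mm. A picture is of the moment at which its call begins: read the wrist's pose just before it. calibration takes no time and is no camera call.
- bot.hand_in(): hands the job in; it is judged then, once.
The state is a dict: "clock": time; "joint_positions": joint angles; "qd": joint speeds; "tau": joint torques, N m; "tcp_pos": TCP position; "ee_rot": TCP orientation; "contact_force": force on the tool from outside, world axes, zero at the start; "wrist_torque": the same for the moment, N m; "grip_width": finger opening in m; "finger_force": force on a finger pad.
Only numpy, scipy, OpenCV 4.12 (cv2) and the standard library are available. Lean on these libraries where they do the work, as an engineer would, in place of code of your own. Each camera call takes 0.05 s, during which the arm holds its last target. There are 200 camera calls.

## Working session

There is one attempt and no reset: what is moved stays moved. The work goes in short steps, Python scripts to look and compute and a tool call to move; the robot and the scene stay as the last step left them, time stands still between calls to the robot, and variables do not carry over. Pictures are saved under pics/ and viewed, at most 14 in all, crops included, and the job is handed in when it is done.

```bash
ls; mkdir -p pics; python3 - <<'E'
from station import bot
import cv2
for n in("scene","top","wrist"):
    cv2.imwrite(f"pics/{n}0.png",bot.read_camera(n)[:,:,::-1])
    print(n,bot.calibration(n))
print(bot.sense())
E
```

```text
pics
station.py
scene {'intrinsics': array([[486.44103719,   0.        , 283.05943943],
       [  0.        , 486.44103719, 209.29851537],
       [  0.        ,   0.        ,   1.        ]]), 'rvec': array([ 1.0548707 , -2.24374729,  1.16820825]), 'tvec': array([0.33851721, 0.35629098, 1.11807941])}
top {'intrinsics': array([[495.00572404,   0.        , 275.57402862],
       [  0.        , 495.00572404, 200.14172111],
       [  0.        ,   0.        ,   1.        ]]), 'rvec': array([ 2.18630947, -2.19882425,  0.06542275]), 'tvec': array([-0.05363782,  0.60940756,  1.63187815])}
wrist {'intrinsics': array([[348.70422415,   0.        , 284.07495324],
       [  0.        , 348.70422415, 206.20529145],
       [  0.        ,   0.        ,   1.        ]]), 'mount': array([[ 3.71203315e-04, -9.64632140e-01, -2.63599499e-01,
         6.66072745e-02],
       [ 9.99999930e-01,  3.43236647e-04,  1.52148192e-04,
         1.63024447e-04],
       [-5.62900281e-05, -2.63599537e-01,  9.64632200e-01,
        -1.40938114e-01],
       [ 0.00000000e+00,  0.00000000e+00,  0.00000000e+00,
         1.00000000e+00]])}
{'clock': 0.15, 'joint_positions': array([ 1.34554523,  0.50814742, -0.2375365 ,  1.5008939 ,  0.12570087,
        1.14891686, -0.15481712]), 'qd': array([-0.00032908, -0.00184085, -0.00046999, -0.00172366,  0.00068163,
       -0.00060937, -0.00123664]), 'tau': array([-3.41359468e-03, -6.21010995e+01, -2.18963519e+00, -2.49837112e+01,
        1.27075380e-02,  9.12914897e-03,  9.97202619e-06]), 'tcp_pos': array([ 0.20278027, -0.59078442,  0.23063079]), 'ee_rot': array([-3.09739801e+00, -5.16928862e-01,  3.98332279e-04]), 'contact_force': array([-0.5673261 , -0.21673758,  1.35316871]), 'wrist_torque': array([ 0.01489345, -0.0512307 , -0.00207206]), 'finger_force': 0.0, 'grip_width': 0.08530925005371322}
```
View pics/scene0.png

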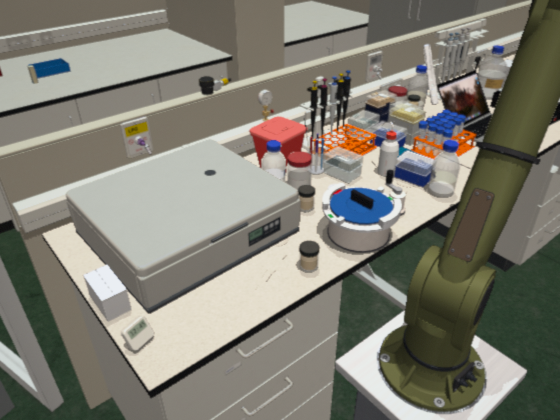

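View pics/top0.png

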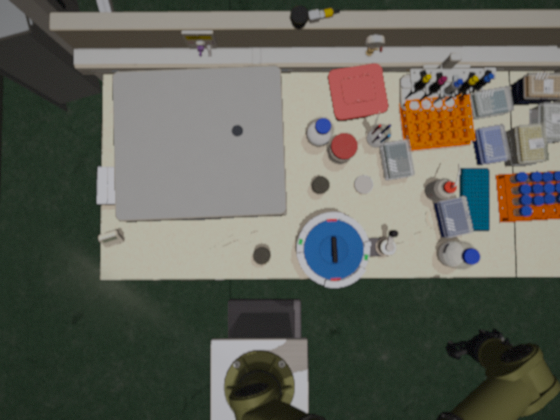

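The scene view shows the mixer at (362,210) with two black-lidded jars at (309,252) and (306,195). In the top view the cover is at (333,249), the crank knob near (393,234), the jars at (261,255) and (320,185), the Petri dish at (363,185) and the red jar at (343,148). I'll measure these next.

```bash
cat > h.py <<'E'
import numpy as np,cv2
from scipy.spatial.transform import Rotation as R
from station import bot
def cam(n,s=None):
    c=bot.calibration(n);K=c["intrinsics"]
    if n=="wrist":
        M=c["mount"];Rt=R.from_rotvec(s["ee_rot"]).as_matrix()
        return K,Rt@M[:3,:3],s["tcp_pos"]+Rt@M[:3,3]
    Rm=cv2.Rodrigues(c["rvec"])[0]
    return K,Rm.T,-Rm.T@c["tvec"]
def ray(C,uv):
    K,Rm,o=C;d=Rm@np.linalg.solve(K,[uv[0],uv[1],1.]);return o,d/np.linalg.norm(d)
def plane(C,uv,z):
    o,d=ray(C,uv);return o+d*(z-o[2])/d[2]
def tri(C1,a,C2,b):
    rs=[ray(C1,a),ray(C2,b)];A=sum(np.eye(3)-np.outer(d,d) for o,d in rs)
    B=sum((np.eye(3)-np.outer(d,d))@o for o,d in rs);p=np.linalg.solve(A,B)
    return p,max(np.linalg.norm(np.cross(p-o,d)) for o,d in rs)
def proj(C,p):
    K,Rm,o=C;q=K@(Rm.T@(np.array(p)-o));return q[:2]/q[2]
def shot(n):
    s=bot.sense();im=bot.read_camera(n);return s,im,cam(n,s)
def blobs(m,amin=15,roi=None):
    m=m.astype(np.uint8)
    if roi: k=np.zeros_like(m);x0,y0,x1,y1=roi;k[y0:y1,x0:x1]=1;m=m*k
    n,l,st,ce=cv2.connectedComponentsWithStats(m)
    return [(st[i,4],tuple(st[i,:4]),ce[i].round(1)) for i in range(1,n) if st[i,4]>=amin]
def hsv(im): return cv2.cvtColor(im,cv2.COLOR_RGB2HSV)
E
python3 - <<'E'
from h import *
for n,roi in(("top",(235,130,410,295)),("scene",(280,140,420,280))):
    im=cv2.imread(f"pics/{n}0.png")[:,:,::-1].copy();H=hsv(im)
    h,s,v=H[...,0],H[...,1],H[...,2]
    print(n,"dark",*blobs(v<70,15,roi),sep="\n ")
    print("blue",*blobs((h>98)&(h<120)&(s>140)&(v>60),60,roi),sep="\n ")
    print("green",*blobs((h>45)&(h<85)&(s>100),3,roi),sep="\n ")
    print("red",*blobs(((h<8)|(h>170))&(s>110)&(v>80),5,roi),sep="\n ")
    x0,y0,x1,y1=roi
    if n=="top": x0,y0=290,200; x1,y1=410,295
    else: x0,y0,x1,y1=310,165,415,260
    cv2.imwrite(f"pics/{n}crop.png",cv2.resize(im[y0:y1,x0:x1,::-1],None,fx=5,fy=5,interpolation=cv2.INTER_CUBIC))
E
```

```text
top
 dark
 (np.int32(30), (np.int32(235), np.int32(130), np.int32(7), np.int32(5)), array([237.6, 131.8]))
 (np.int32(27), (np.int32(313), np.int32(181), np.int32(8), np.int32(12)), array([314.8, 187.1]))
 (np.int32(35), (np.int32(389), np.int32(231), np.int32(8), np.int32(5)), array([392.6, 233. ]))
 (np.int32(107), (np.int32(332), np.int32(237), np.int32(5), np.int32(25)), array([333.9, 249.3]))
 (np.int32(2378), (np.int32(235), np.int32(279), np.int32(175), np.int32(16)), array([321.7, 287.3]))
blue
 (np.int32(2500), (np.int32(305), np.int32(221), np.int32(58), np.int32(58)), array([333.3, 249.3]))
green
 (np.int32(8), (np.int32(299), np.int32(240), np.int32(3), np.int32(4)), array([300.2, 241.4]))
 (np.int32(9), (np.int32(365), np.int32(255), np.int32(3), np.int32(4)), array([365.7, 256.4]))
red
 (np.int32(520), (np.int32(331), np.int32(134), np.int32(26), np.int32(25)), array([343.7, 145.9]))
 (np.int32(8), (np.int32(328), np.int32(220), np.int32(8), np.int32(1)), array([331.5, 220. ]))
 (np.int32(9), (np.int32(331), np.int32(279), np.int32(9), np.int32(1)), array([335., 279.]))
[... 896 characters left out ...]
360.4, 206.2]))
green
 (np.int32(7), (np.int32(388), np.int32(197), np.int32(4), np.int32(3)), array([389.7, 198. ]))
 (np.int32(7), (np.int32(329), np.int32(214), np.int32(4), np.int32(3)), array([330.4, 215.3]))
red
 (np.int32(610), (np.int32(280), np.int32(140), np.int32(33), np.int32(27)), array([295.2, 152.7]))
 (np.int32(5), (np.int32(315), np.int32(141), np.int32(1), np.int32(5)), array([315., 143.]))
 (np.int32(5), (np.int32(370), np.int32(140), np.int32(3), np.int32(4)), array([371.4, 141.8]))
 (np.int32(7), (np.int32(374), np.int32(140), np.int32(2), np.int32(6)), array([374.1, 142.9]))
 (np.int32(20), (np.int32(333), np.int32(189), np.int32(9), np.int32(5)), array([337. , 191.1]))
```

View pics/topcrop.png

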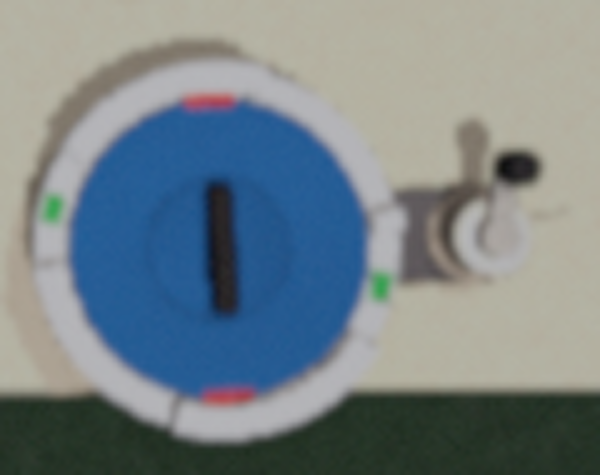

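The crop shows the grip bar pointing roughly along the image's vertical (world x). There are red lugs at its ends, green marks on the left and right of the flange, and the knob at the upper right of the pillar.

```bash
python3 - <<'E'
from h import *
T=cam("top");S=cam("scene")
print("cams",T[2],S[2])
def p(n,a,b):
    r=tri(T,a,S,b);print(n,r[0].round(4),round(r[1],4));return r[0]
a=p("greenL",(300.2,241.4),(330.4,215.3));b=p("greenR",(365.7,256.4),(389.7,198.))
p("knob",(392.6,233),(389.1,176.2));p("bar",(333.9,249.3),(361.5,198.9));p("blue",(333.3,249.3),(360.4,206.2))
for n,q in(("L",(300.2,241.4)),("R",(365.7,256.4))): print(n,plane(T,q,.1))
gl,gr=plane(T,(300.2,241.4),.1),plane(T,(365.7,256.4),.1)
d=gl-gr;print("center",(gl+gr)/2,"diam",np.hypot(d[0],d[1]),"75deg dir->yaw",np.degrees(np.arctan2(d[1],d[0]))-75)
im=cv2.imread("pics/top0.png")[:,:,::-1].copy();H=hsv(im)
m=np.zeros(H.shape[:2],np.uint8);m[236:263,328:340]=(H[236:263,328:340,2]<80)
pts=np.argwhere(m)[:,::-1]
P=np.array([plane(T,q,.144) for q in pts])[:,:2];c=P.mean(0);u,s,vt=np.linalg.svd(P-c);print("bar c",c,"ang",np.degrees(np.arctan2(vt[0,1],vt[0,0])))
H2=hsv(cv2.imread("pics/scene0.png")[:,:,::-1].copy())
# jar lids: dark-ish unsaturated in local windows
for n,Hh,w in(("top",H,(250,243,274,268)),("top",H,(308,173,333,198)),("scene",H2,(295,238,323,262)),("scene",H2,(294,183,318,203))):
    x0,y0,x1,y1=w;print(n,w);print(*blobs(Hh[y0:y1,x0:x1,2]<105,30),sep="\n")
for i,(n,w) in enumerate((("top",(240,235,284,275)),("top",(300,165,375,205)),("scene",(285,230,330,275)),("scene",(290,175,330,215)))):
    pass
t=[cv2.resize(cv2.imread(f"pics/{n}0.png")[w[1]:w[1]+40,w[0]:w[0]+44],(396,300),interpolation=0) for n,w in (("top",(240,235)),("top",(300,165)),("scene",(287,232)),("scene",(287,177)))]
cv2.imwrite("pics/jars.png",np.vstack([np.hstack(t[:2]),np.hstack(t[2:])]))
E
```

```text
cams [ 0.51312702 -0.05445067  1.6646371 ] [-0.33768552  0.71203166  0.9330692 ]
greenL [ 0.4739 -0.1336  0.0996] 0.0004
greenR [ 0.4249 -0.3403  0.0976] 0.0005
knob [ 0.4986 -0.4229  0.1106] 0.0002
bar [ 0.4494 -0.2366  0.1261] 0.0001
blue [ 0.4492 -0.2369  0.0996] 0.0014
L [ 0.47363254 -0.13383197  0.1       ]
R [ 0.42540031 -0.3395056   0.1       ]
center [ 0.44951643 -0.23666879  0.1       ] diam 0.21125337635593477 75deg dir->yaw 1.8021355900842337
bar c [ 0.45011832 -0.23418846] ang -176.94234718079707
top (250, 243, 274, 268)
(np.int32(224), (np.int32(4), np.int32(4), np.int32(16), np.int32(17)), array([11.3, 11.8]))
top (308, 173, 333, 198)
(np.int32(237), (np.int32(3), np.int32(3), np.int32(18), np.int32(18)), array([11.7, 11.6]))
scene (295, 238, 323, 262)
(np.int32(265), (np.int32(5), np.int32(3), np.int32(19), np.int32(17)), array([13.9, 10.9]))
scene (294, 183, 318, 203)
(np.int32(185), (np.int32(4), np.int32(2), np.int32(17), np.int32(13)), array([11.8,  8.1]))
```

View pics/jars.png

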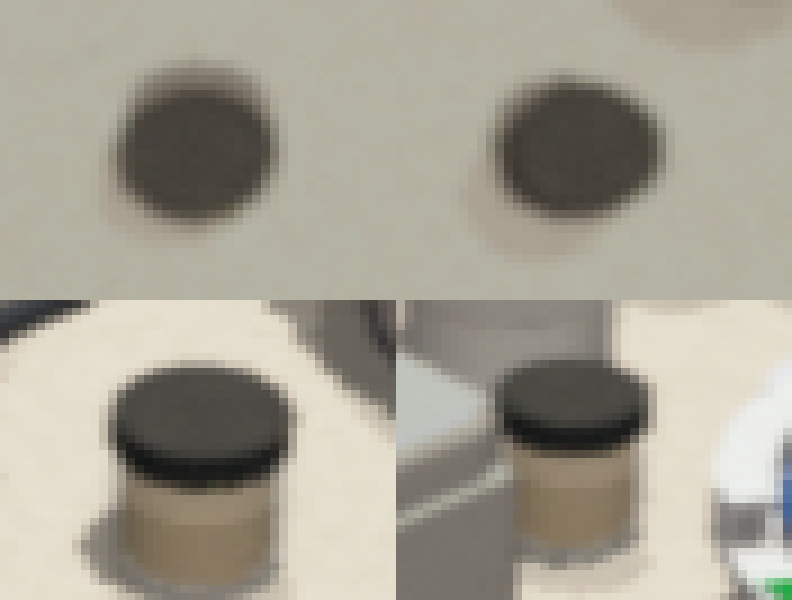

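Jar lids: jar A is at top (262,255.7) and scene (309,247); jar B is at top (320,185) and scene (306.6,189). Only two jars are present.

```bash
cat > go.py <<'E'
import sys
from h import *
x,y,z,yaw=map(float,sys.argv[1:5]);s=bot.sense()
M=R.from_rotvec(s["ee_rot"]).as_matrix();cy=np.arctan2(M[1,0],M[0,0])
d=M.T@(np.array([x,y,z])-s["tcp_pos"]);t=(cy-np.radians(yaw)+np.pi)%(2*np.pi)-np.pi
print("d",d.round(4),"turn",round(t,3),"| now",s["tcp_pos"].round(4),"yaw",round(np.degrees(cy),2),"clk",round(s["clock"],1),"F",s["contact_force"].round(1))
E
python3 - <<'E'
from h import *
T=cam("top");S=cam("scene")
for n,a,b in(("A",(261.5,255.2),(308.6,247.)),("B",(319.8,184.7),(306.1,188.9))):
    print(n,tri(T,a,S,b),plane(T,a,.076))
l1,l2=plane(T,(331.5,220),.11),plane(T,(335,279),.11);d=l1-l2;print("lug ang",np.degrees(np.arctan2(d[1],d[0])),(l1+l2)/2)
print("edge",plane(T,(262,279),0),plane(T,(105,279),0),"petri",plane(T,(363,185),.015),"red",plane(T,(343.7,147),.122))
E
python3 go.py 0.4495 -0.2367 0.25 3
```

```text
A (array([ 0.4303024 , -0.01013288,  0.071483  ]), np.float64(0.0010874415154612026)) [ 0.42980435 -0.01105791  0.076     ]
B (array([ 0.65477779, -0.19963331,  0.07627381]), np.float64(0.00013351964328563396)) [ 0.65471246 -0.19975723  0.076     ]
lug ang 2.6929213638689267 [ 0.44834631 -0.23648561  0.11      ]
edge [ 0.34675496 -0.01032724  0.        ] [ 3.49831266e-01  5.13416985e-01 -2.22044605e-16] petri [ 0.65832839 -0.34984158  0.015     ] red [ 0.76905147 -0.27194972  0.122     ]
d [ 0.3483 -0.2548 -0.019 ] turn 0.278 | now [ 0.2028 -0.5908  0.2306] yaw 18.95 clk 0.1 F [-0.6 -0.2  1.4]
```

The rows are not in the units I measure in: shifts go in cm. I convert before sending: 0.348 m is 34.8, 0.3 m is 30.

Call:
advance(
  motion=[0, 0, -2, 0, 0.05, 10, -7, -2, 0.1, 0.05, 20, -15, -2, 0.2, 0.05, 30, -22, -2, 0.278, 0.05, 34.8, -25.5, -2, 0.278, 0.05, 34.8, -25.5, -2, 0.278, 0.05, 34.8, -25.5, -2, 0.278, 0.05, 34.8, -25.5, -2, 0.278, 0.05, 34.8, -25.5, -2, 0.278, 0.05, 34.8, -25.5, -2, 0.278, 0.05],
)

```text
clock: 0.98
tcp_pos: [0.4177, -0.2814, 0.2513]
ee_rot: [3.14, 0.083, -0.0]
contact_force: [1.3, -1.1, 0.3]
grip_width: 0.0501
finger_force: 0.0
```

Call:
advance(
  motion=[0, 0, 0, 0, 0.05],
)

```text
clock: 1.07
tcp_pos: [0.4224, -0.2746, 0.2517]
ee_rot: [-3.136, -0.102, -0.005]
contact_force: [0.5, -0.6, -1.1]
grip_width: 0.0502
finger_force: 0.0
```

```bash
python3 go.py 0.4495 -0.2367 0.25 3
```

```text
d [ 0.0295 -0.0361  0.0019] turn 0.012 | now [ 0.4224 -0.2746  0.2517] yaw 3.71 clk 1.1 F [ 0.5 -0.6 -1.1]
```

Call:
advance(
  motion=[3, -3.6, 0, 0.012, 0.05, 3, -3.6, 0, 0.012, 0.05, 3, -3.6, 0, 0.012, 0.05, 3, -3.6, 0, 0.012, 0.05],
)

```text
clock: 1.4
tcp_pos: [0.4449, -0.2458, 0.2511]
ee_rot: [3.141, 0.066, -0.001]
contact_force: [-0.2, -0.8, -0.0]
grip_width: 0.0499
finger_force: 0.0
```

```bash
python3 - <<'E'
from h import *
s,im,W=shot("wrist");cv2.imwrite("pics/w1.png",im[:,:,::-1]);np.save("w1.npy",im)
print(s["tcp_pos"],s["ee_rot"])
np.savez("w1.npz",p=s["tcp_pos"],r=s["ee_rot"])
E
python3 go.py 0.4495 -0.2367 0.25 3
```

```text
[ 0.44492226 -0.24575011  0.25108432] [ 3.14088371e+00  6.59447520e-02 -1.08983082e-03]
d [ 0.0054 -0.0097  0.0011] turn -0.012 | now [ 0.4445 -0.2466  0.2511] yaw 2.3 clk 1.4 F [-0.6 -0.1 -0.1]
```

View pics/w1.png

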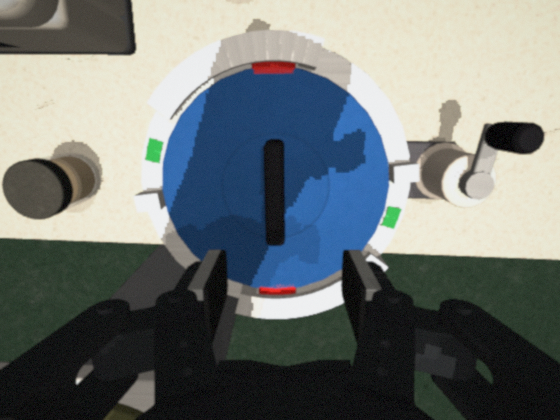

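The wrist view shows the bar at (275,192), upright, with its foot in the plate circle. The green marks are at (153,150) and (391,217), the lugs at (273,67) and (277,290), and the knob is at the right.

```bash
python3 - <<'E'
from h import *
z=np.load("w1.npz");W=cam("wrist",dict(tcp_pos=z["p"],ee_rot=z["r"]));T=cam("top")
H=hsv(np.load("w1.npy"));h,s,v=H[...,0],H[...,1],H[...,2]
g=[b for b in blobs((h>45)&(h<85)&(s>100),60)];print(g)
g=sorted([b[2] for b in g],key=lambda c:c[0]);a,b=[plane(W,q,.1) for q in (g[0],g[-1])]
print("mixer",(a+b)/2,np.hypot(*(a-b)[:2]),np.degrees(np.arctan2(*(a-b)[1::-1]))-75)
print("tri green",tri(W,g[0],T,(300.2,241.4)),tri(W,g[-1],T,(365.7,256.4)))
k=np.zeros(v.shape,np.uint8);k[130:250,255:295]=(v<45)[130:250,255:295]
pts=np.argwhere(k)[:,::-1];rect=cv2.minAreaRect(pts.astype(np.float32));print("bar rect",rect)
x,y=pts.mean(0);print("bar height tri",tri(W,(x,y),T,(333.9,249.3)))
P=np.array([plane(W,q,.144)[:2] for q in pts]);c=P.mean(0);vt=np.linalg.svd(P-c)[2];print("bar",c,np.degrees(np.arctan2(vt[0,1],vt[0,0])))
r=[b for b in blobs(((h<8)|(h>172))&(s>150)&(v>80),100)];print(r)
E
python3 go.py 0.4495 -0.2367 0.25 3
```

```text
[(np.int32(285), (np.int32(146), np.int32(139), np.int32(17), np.int32(23)), array([153.6, 150.2])), (np.int32(242), (np.int32(382), np.int32(207), np.int32(18), np.int32(21)), array([391. , 216.8]))]
mixer [ 0.45070142 -0.23825422  0.1       ] 0.21024237027499823 1.439687351018165
tri green (array([ 0.47404371, -0.13400053,  0.09403277]), np.float64(0.0005772163875636664)) (array([ 0.42568196, -0.34004878,  0.09969453]), np.float64(0.0005673955982278704))
bar rect ((273.4999694824219, 191.99996948242188), (103.99998474121094, 18.999996185302734), 90.0)
bar height tri (array([ 0.44896275, -0.23756599,  0.11867857]), np.float64(6.350145184976245e-05))
bar [ 0.45422123 -0.23815142] -177.4080523104069
[(np.int32(432), (np.int32(252), np.int32(62), np.int32(43), np.int32(11)), array([273.,  67.])), (np.int32(231), (np.int32(259), np.int32(287), np.int32(37), np.int32(8)), array([277. , 290.5]))]
d [ 0.0054 -0.0097  0.0011] turn -0.012 | now [ 0.4445 -0.2466  0.2511] yaw 2.3 clk 1.4 F [-0.6 -0.1 -0.1]
```

To row units: 0.1 m is 10, 0.09 m is 9.

Call:
advance(
  motion=[0.5, -0.95, 0, -0.007, 0.05, 0.5, -0.95, 0, -0.007, 0.05, 0.5, -0.95, 0, -0.007, 0.05, 0.5, -0.95, 3, -0.007, 0.05, 0.5, -0.95, 6, -0.007, 0.05, 0.5, -0.95, 9, -0.007, 0.05, 0.5, -0.95, 10, -0.007, 0.05, 0.5, -0.95, 10, -0.007, 0.05, 0.5, -0.95, 10, -0.007, 0.05],
)

```text
clock: 2.2
tcp_pos: [0.4499, -0.2363, 0.1518]
ee_rot: [-3.141, -0.075, 0.0]
contact_force: [-0.2, 0.5, 0.3]
grip_width: 0.0501
finger_force: 0.0
```

Call:
advance(
  motion=[0, 0, 0, 0, 0.05, 0, 0, 0, 0, 0.05, 0, 0, 0, 0, 0.05],
)

```text
clock: 2.45
tcp_pos: [0.4505, -0.2364, 0.1527]
ee_rot: [3.139, 0.075, 0.004]
contact_force: [1.2, 0.6, 0.1]
grip_width: 0.0498
finger_force: 0.0
```

```bash
python3 go.py 0.45 -0.2373 0.117 2.7
```

```text
d [-0.0006  0.0008  0.0357] turn 0.0 | now [ 0.4505 -0.2364  0.1527] yaw 2.73 clk 2.5 F [1.2 0.6 0.1]
```

To row units: 0.035 m is 3.5, 0.018 m is 1.8.

Call:
advance(
  motion=[0, 0.1, 1.8, 0, 0.05, 0, 0.1, 3.5, 0, 0.05, 0, 0.1, 3.5, 0, 0.05, 0, 0.1, 3.5, 0, 0.05],
)

```text
clock: 2.78
tcp_pos: [0.4496, -0.2369, 0.1165]
ee_rot: [-3.14, -0.075, 0.001]
contact_force: [-0.4, 0.1, 0.5]
grip_width: 0.0498
finger_force: 0.0
```

Call:
advance(
  motion=[0, 0, 0, 0, 0, 0, 0, 0, 0, 0, 0, 0, 0, 0, 0, 0, 0, 0, 0, 0, 0, 0, 0, 0, 0, 0, 0, 0, 0, 0, 0, 0, 0, 0, 0, 0, 0, 0, 0, 0],
)

```text
clock: 3.45
tcp_pos: [0.4505, -0.2374, 0.1175]
ee_rot: [3.14, 0.075, 0.003]
contact_force: [-1.6, 0.6, 5.4]
grip_width: 0.0141
finger_force: 59.9
```

```bash
python3 go.py 0.45 -0.2373 0.117 77
```

```text
d [-0.0005 -0.0001  0.0005] turn -1.296 | now [ 0.4505 -0.2374  0.1175] yaw 2.74 clk 3.5 F [-1.6  0.6  5.4]
```

Call:
advance(
  motion=[0, 0, 0, -0.08, 0, 0, 0, 0, -0.16, 0, 0, 0, 0, -0.24, 0, 0, 0, 0, -0.32, 0, 0, 0, 0, -0.4, 0, 0, 0, 0, -0.48, 0, 0, 0, 0, -0.56, 0, 0, 0, 0, -0.64, 0, 0, 0, 0, -0.64, 0, 0, 0, 0, -0.64, 0],
)

```text
clock: 4.28
tcp_pos: [0.4507, -0.2375, 0.1175]
ee_rot: [2.956, 1.059, 0.003]
contact_force: [0.5, 0.1, 6.0]
grip_width: 0.0139
finger_force: 59.9
```

```bash
python3 go.py 0.45 -0.2373 0.117 77
```

```text
d [-0.0004 -0.0006  0.0005] turn -0.656 | now [ 0.4507 -0.2375  0.1175] yaw 39.43 clk 4.3 F [0.5 0.1 6. ]
```

Call:
advance(
  motion=[0, 0, 0, -0.08, 0, 0, 0, 0, -0.16, 0, 0, 0, 0, -0.24, 0, 0, 0, 0, -0.32, 0, 0, 0, 0, -0.4, 0, 0, 0, 0, -0.48, 0, 0, 0, 0, -0.56, 0, 0, 0, 0, -0.655, 0, 0, 0, 0, -0.655, 0, 0, 0, 0, -0.655, 0],
)

```text
clock: 5.12
tcp_pos: [0.4507, -0.2375, 0.1175]
ee_rot: [2.457, 1.954, 0.001]
contact_force: [-1.0, -1.0, 6.8]
grip_width: 0.0137
finger_force: 60.1
```

Call:
advance(
  motion=[0, 0, 0, 0, 0, 0, 0, 0, 0, 0],
)

```text
clock: 5.28
tcp_pos: [0.4507, -0.2375, 0.1175]
ee_rot: [2.457, 1.953, 0.001]
contact_force: [-0.1, -1.1, 6.4]
grip_width: 0.0141
finger_force: 60.0
```

```bash
python3 go.py 0.45 -0.2373 0.117 77;python3 - <<'E'
from h import *
for n in("top","wrist"):
    s,im,W=shot(n);cv2.imwrite(f"pics/{n}2.png",im[:,:,::-1])
E
```

```text
d [ 0.     -0.0007  0.0005] turn -0.001 | now [ 0.4507 -0.2375  0.1175] yaw 76.97 clk 5.3 F [-0.1 -1.1  6.4]
```

View pics/wrist2.png

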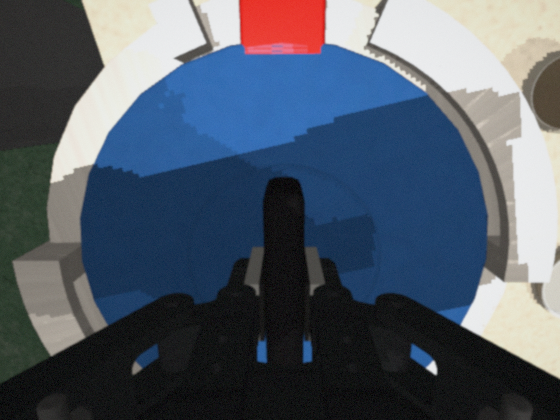

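The red lug sits between the bracket's open end and the stop post, above the open mark, so it is free to lift.

To row units: -0.15 m is -15, -0.12 m is -12.

Call:
advance(
  motion=[0, 0, -1.5, 0, 0, 0, 0, -3, 0, 0, 0, 0, -6, 0, 0, 0, 0, -9, 0, 0, 0, 0, -12, 0, 0, 0, 0, -15, 0, 0, 0, 0, -15, 0, 0, 0, 0, -15, 0, 0],
)

```text
clock: 6.05
tcp_pos: [0.4501, -0.2372, 0.2674]
ee_rot: [2.458, 1.952, 0.001]
contact_force: [0.0, 0.7, -4.6]
grip_width: 0.0141
finger_force: 59.3
```

```bash
python3 go.py 0.446 0.17 0.266 90;  python3 - <<'E'
from h import *
for n in("top",):
    s,im,W=shot(n);cv2.imwrite(f"pics/{n}3.png",im[:,:,::-1])
E
```

```text
d [ 0.3957 -0.0963  0.0006] turn -0.228 | now [ 0.4501 -0.2372  0.2674] yaw 76.91 clk 6.0 F [ 0.   0.7 -4.6]
```

View pics/top3.png

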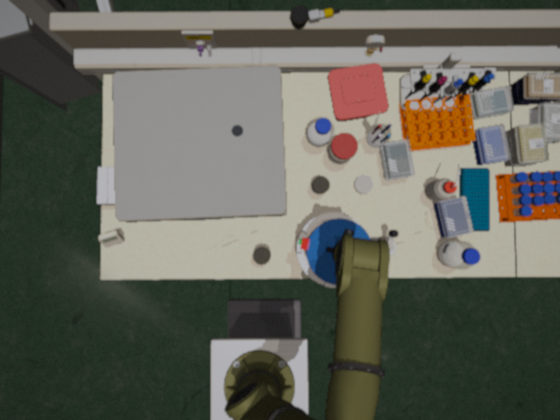

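The cover has come off in the gripper. The top view shows the bench left of jar A clear, around (190,245).

To row units: 0.396 m is 39.6, 0.34 m is 34.

Call:
advance(
  motion=[3, -0.7, 0, 0, 0, 6, -1.4, 0, 0, 0, 10, -2.4, 0, 0, 0, 14, -3.4, 0, -0.03, 0, 18, -4.4, 0, -0.07, 0, 22, -5.4, 0, -0.11, 0, 26, -6.3, 0, -0.15, 0, 30, -7.3, 0, -0.19, 0, 34, -8.3, 0, -0.22, 0, 39.6, -9.6, 0, -0.228, 0],
)

```text
clock: 6.93
tcp_pos: [0.4443, 0.1555, 0.2645]
ee_rot: [-2.219, -2.222, 0.005]
contact_force: [1.9, 0.5, -3.4]
grip_width: 0.0135
finger_force: 59.3
```

Call:
advance(
  motion=[0, 0, 0, 0, 0, 0, 0, 0, 0, 0],
)

```text
clock: 7.1
tcp_pos: [0.4441, 0.1575, 0.2648]
ee_rot: [-2.212, -2.228, 0.003]
contact_force: [0.6, -0.1, -4.1]
grip_width: 0.0137
finger_force: 59.3
```

```bash
python3 go.py 0.446 0.17 0.266 90
```

```text
d [ 0.0125  0.002  -0.0012] turn 0.007 | now [0.4441 0.1575 0.2648] yaw 90.41 clk 7.1 F [ 0.6 -0.1 -4.1]
```

To row units: 0.23 m is 23, 0.21 m is 21.

Call:
advance(
  motion=[1.2, 0.2, 3, 0, 0, 1.2, 0.2, 6, 0, 0, 1.2, 0.2, 10, 0, 0, 1.2, 0.2, 14, 0, 0, 1.2, 0.2, 18, 0, 0, 1.2, 0.2, 21, 0, 0, 1.2, 0.2, 23, 0, 0, 1.2, 0.2, 23, 0, 0, 1.2, 0.2, 23, 0, 0, 1.2, 0.2, 23, 0, 0],
)

```text
clock: 7.93
tcp_pos: [0.4481, 0.1662, 0.0369]
ee_rot: [2.222, 2.22, 0.0]
contact_force: [-0.1, 0.6, -3.3]
grip_width: 0.0141
finger_force: 59.5
```

Call:
advance(
  motion=[0, 0, 0.4, 0, 0, 0, 0, 0.8, 0, 0, 0, 0, 1, 0, 0, 0, 0, 1, 0, 0],
)

```text
clock: 8.27
tcp_pos: [0.4479, 0.1664, 0.0264]
ee_rot: [2.222, 2.221, 0.0]
contact_force: [0.1, -0.9, -3.4]
grip_width: 0.0139
finger_force: 59.5
```

```bash
python3 go.py 0.446 0.17 0.0235 90
```

```text
d [ 0.0036 -0.0019  0.0029] turn -0.0 | now [0.4479 0.1664 0.0264] yaw 89.98 clk 8.3 F [ 0.1 -0.9 -3.4]
```

Call:
advance(
  motion=[0, 0, 0.1, 0, 0, 0, 0, 0.2, 0, 0, 0, 0, 0.3, 0, 0, 0, 0, 0.3, 0, 0],
)

```text
clock: 8.6
tcp_pos: [0.4479, 0.1666, 0.0235]
ee_rot: [2.221, 2.221, 0.0]
contact_force: [-0.2, -0.0, -0.0]
grip_width: 0.0141
finger_force: 60.0
```

Call:
advance(
  motion=[0, 0, 0, 0, 0.05, 0, 0, 0, 0, 0.05, 0, 0, 0, 0, 0.05, 0, 0, 0, 0, 0.05, 0, 0, 0, 0, 0.05, 0, 0, 0, 0, 0.05],
)

```text
clock: 9.1
tcp_pos: [0.4479, 0.1667, 0.0233]
ee_rot: [-2.221, -2.221, -0.0]
contact_force: [0.5, -0.3, -0.4]
grip_width: 0.0502
finger_force: 0.0
```

Call:
advance(
  motion=[0, 0, -3, 0, 0.05, 0, 0, -7, 0, 0.05, 0, 0, -11, 0, 0.05, 0, 0, -15, 0, 0.05, 0, 0, -19, 0, 0.05, 0, 0, -20, 0, 0.05, 0, 0, -20, 0, 0.05, 0, 0, -20, 0, 0.05],
)

```text
clock: 9.77
tcp_pos: [0.4479, 0.1662, 0.2232]
ee_rot: [2.222, 2.22, 0.001]
contact_force: [0.5, -0.5, -0.6]
grip_width: 0.0499
finger_force: 0.0
```

```bash
python3 - <<'E'
from h import *
for n in("wrist","top"):
    s,im,W=shot(n);cv2.imwrite(f"pics/{n}4.png",im[:,:,::-1])
    np.savez(f"{n}4.npz",im=im,p=s["tcp_pos"],r=s["ee_rot"])
E
python3 go.py 0.43 -0.0107 0.2 0
```

```text
d [-0.1765 -0.017   0.0221] turn 1.571 | now [0.4471 0.1659 0.2219] yaw 89.99 clk 9.9 F [ 0.4 -0.2 -0.3]
```

View pics/top4.png

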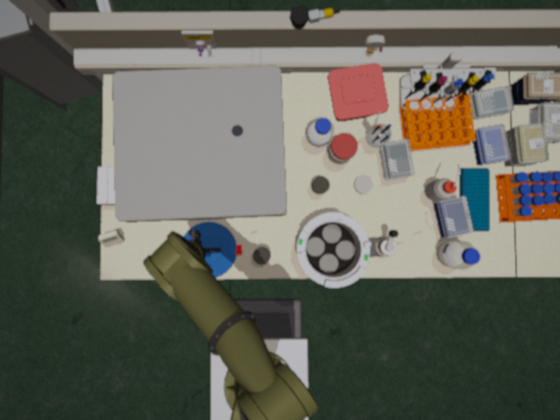

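The cover lies on the bench at (210,250), and the drum is open with its four discs visible. Jar A is next: grip with the fingers along world x (yaw 90) and place it on the drum's near side.

To row units: -0.177 m is -17.7, -0.16 m is -16.

Call:
advance(
  motion=[-4, -0.4, 0, 0, 0.085, -8, -0.8, 0, 0, 0.085, -12, -1.2, 0, 0, 0.085, -16, -1.5, 0, 0, 0.085, -17.7, -1.7, 0, 0, 0.085, -17.7, -1.7, 0, 0, 0.085, -17.7, -1.7, 0, 0, 0.085, -17.7, -1.7, 0, 0, 0.085],
)

```text
clock: 10.53
tcp_pos: [0.4304, -0.0095, 0.2225]
ee_rot: [-2.219, -2.221, 0.0]
contact_force: [0.5, -0.2, 0.8]
grip_width: 0.0851
finger_force: 0.0
```

```bash
python3 go.py 0.43 -0.0107 0.042 90; python3 - <<'E'
from h import *
s,im,W=shot("wrist");cv2.imwrite("pics/w5.png",im[:,:,::-1]);T=cam("top")
print([proj(W,p) for p in((.43,-.0107,.076),(.43,-.0107,0))])
E
```

```text
d [-0.0014 -0.0002  0.1805] turn 0.001 | now [ 0.4304 -0.0095  0.2225] yaw 90.06 clk 10.5 F [ 0.5 -0.2  0.8]
[array([283.72334503, 193.9262925 ]), array([283.86774067, 177.46800945])]
```

View pics/w5.png

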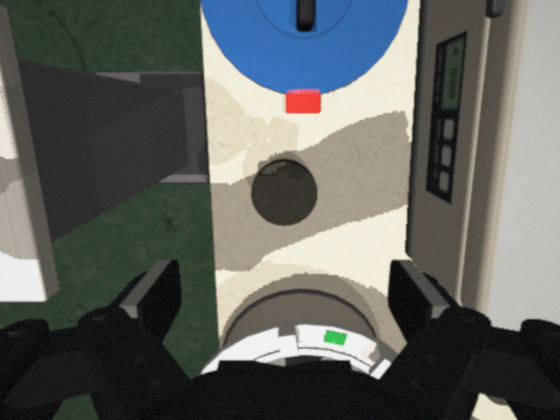

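The lid is at (284,191), within a couple of pixels of the prediction, and both finger paths are clear. Descending.

To row units: 0.18 m is 18, 0.17 m is 17.

Call:
advance(
  motion=[-0.1, 0, 4, 0, 0.085, -0.1, 0, 8, 0, 0.085, -0.1, 0, 12, 0, 0.085, -0.1, 0, 15, 0, 0.085, -0.1, 0, 17, 0, 0.085, -0.1, 0, 18, 0, 0.085, -0.1, 0, 18, 0, 0.085, -0.1, 0, 18, 0, 0.085, -0.1, 0, 18, 0, 0.085],
)

```text
clock: 11.33
tcp_pos: [0.4313, -0.0104, 0.0439]
ee_rot: [2.219, 2.223, 0.001]
contact_force: [-0.6, 0.1, 0.7]
grip_width: 0.0851
finger_force: 0.0
```

Call:
advance(
  motion=[0, 0, 0, 0, 0.04, 0, 0, 0, 0, 0.04, 0, 0, 0, 0, 0.04, 0, 0, 0, 0, 0.04, 0, 0, 0, 0, 0.04, 0, 0, 0, 0, 0.04],
)

```text
clock: 11.83
tcp_pos: [0.4311, -0.0115, 0.0444]
ee_rot: [2.221, 2.22, 0.001]
contact_force: [-3.0, 0.2, 10.5]
grip_width: 0.0546
finger_force: 60.9
```

Call:
advance(
  motion=[0, 0, -2, 0, 0.04, 0, 0, -6, 0, 0.04, 0, 0, -10, 0, 0.04, 0, 0, -14, 0, 0.04, 0, 0, -16, 0, 0.04, 0, 0, -16, 0, 0.04, 0, 0, -16, 0, 0.04],
)

```text
clock: 12.42
tcp_pos: [0.431, -0.012, 0.204]
ee_rot: [2.221, 2.218, 0.001]
contact_force: [-1.0, 0.1, -3.8]
grip_width: 0.0542
finger_force: 65.0
```

```bash
python3 go.py 0.412 -0.238 0.202 0
```

```text
d [-0.226  -0.0187  0.0022] turn 1.569 | now [ 0.431 -0.012  0.204] yaw 89.91 clk 12.4 F [-1.   0.1 -3.8]
```

To row units: -0.226 m is -22.6, -0.2 m is -20.

Call:
advance(
  motion=[-2, -0.2, 0, 0.12, 0.04, -5, -0.4, 0, 0.24, 0.04, -8, -0.7, 0, 0.36, 0.04, -11, -0.9, 0, 0.48, 0.04, -14, -1.2, 0, 0.6, 0.04, -17, -1.4, 0, 0.72, 0.04, -20, -1.7, 0, 0.84, 0.04, -22.6, -1.87, 0, 0.96, 0.04, -22.6, -1.87, 0, 1.08, 0.04, -22.6, -1.87, 0, 1.2, 0.04],
)

```text
clock: 13.25
tcp_pos: [0.4101, -0.2391, 0.2008]
ee_rot: [-3.088, -0.563, 0.006]
contact_force: [-0.4, -0.5, -2.3]
grip_width: 0.0543
finger_force: 65.0
```

Call:
advance(
  motion=[0, 0, 0, 0.12, 0.04, 0, 0, 0, 0.24, 0.04, 0, 0, 0, 0.36, 0.04, 0, 0, 0, 0.36, 0.04, 0, 0, 0, 0.36, 0.04],
)

```text
clock: 13.67
tcp_pos: [0.4112, -0.237, 0.2017]
ee_rot: [-3.14, -0.023, 0.005]
contact_force: [-0.3, 0.7, -2.3]
grip_width: 0.0544
finger_force: 65.0
```

```bash
python3 go.py 0.412 -0.2375 0.0575 0;  python3 - <<'E'
from h import *
s,im,W=shot("wrist");cv2.imwrite("pics/w6.png",im[:,:,::-1])
E
```

```text
d [0.0013 0.0007 0.1442] turn 0.015 | now [ 0.4112 -0.237   0.2017] yaw 0.85 clk 13.7 F [-0.3  0.7 -2.3]
```

View pics/w6.png

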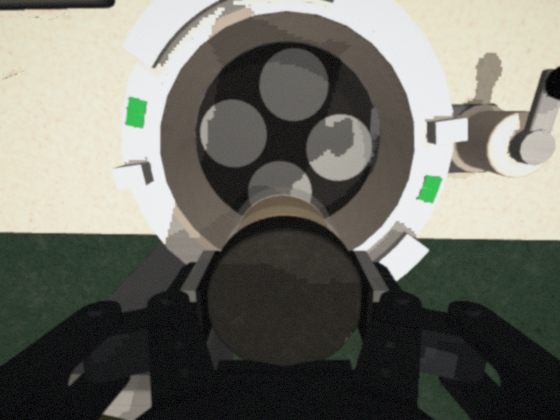

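The jar hangs over the drum's near side, with discs at (293,84), (234,132), (339,147) and (280,190). I'll check the turntable height against the top view, then lower.

```bash
python3 - <<'E'
from h import *
s=bot.sense();W=cam("wrist",s);T=cam("top");im=np.load("top4.npz")["im"];v=hsv(im)[...,2]
bs=blobs(v[225:275,305:362]>110,60);bs=blobs((v>105)&(v<185),60,(309,226,359,272));print([(b[0],b[2]) for b in bs])
for b in bs:
    for q in((293.5,84),(234,133)):print(q,b[2],tri(W,q,T,b[2]))
E
```

```text
[(np.int32(253), array([331.4, 233.6])), (np.int32(246), array([315.7, 246.3])), (np.int32(268), array([344.7, 249.6])), (np.int32(259), array([328.5, 262.5]))]
(293.5, 84) [331.4 233.6] (array([ 0.49847953, -0.24237154,  0.02549666]), np.float64(0.0021666420740321184))
(234, 133) [331.4 233.6] (array([ 0.48544741, -0.21928023,  0.24178992]), np.float64(0.013859259597058294))
(293.5, 84) [315.7 246.3] (array([ 0.47595493, -0.21094489,  0.12641427]), np.float64(0.03497200665731272))
(234, 133) [315.7 246.3] (array([ 0.45589986, -0.18968573,  0.01064452]), np.float64(0.001091222151400993))
(293.5, 84) [344.7 249.6] (array([ 0.46644826, -0.22941956,  0.44824194]), np.float64(0.006465849116320777))
(234, 133) [344.7 249.6] (array([ 0.46817082, -0.23794204,  0.34879708]), np.float64(0.010605965533261472))
(293.5, 84) [328.5 262.5] (array([ 0.45075026, -0.20576914,  0.50459176]), np.float64(0.03142947545764006))
(234, 133) [328.5 262.5] (array([ 0.44044583, -0.21337375,  0.18428334]), np.float64(0.027667936856092916))
```

Call:
advance(
  motion=[0.1, 0, 3, 0.015, 0.04, 0.1, 0, 6, 0.015, 0.04, 0.1, 0, 9, 0.015, 0.04, 0.1, 0, 12, 0.015, 0.04, 0.1, 0, 13.5, 0.015, 0.04, 0.1, 0, 14, 0.015, 0.04, 0.1, 0, 14, 0.015, 0.04, 0.1, 0, 14, 0.015, 0.04],
)

```text
clock: 14.38
tcp_pos: [0.4134, -0.2374, 0.0636]
ee_rot: [-3.141, 0.004, -0.0]
contact_force: [0.6, -0.6, -2.4]
grip_width: 0.0542
finger_force: 64.9
```

```bash
python3 go.py 0.412 -0.2375 0.0564 0
```

```text
d [-0.0014  0.0001  0.0072] turn -0.003 | now [ 0.4134 -0.2374  0.0636] yaw -0.15 clk 14.4 F [ 0.6 -0.6 -2.4]
```

Call:
advance(
  motion=[0, 0, 0.3, 0, 0.04, 0, 0, 0.5, 0, 0.04, 0, 0, 0.65, 0, 0.04, 0, 0, 0.75, 0, 0.04, 0, 0, 0.75, 0, 0.04],
)

```text
clock: 14.8
tcp_pos: [0.4137, -0.2376, 0.0565]
ee_rot: [3.141, -0.006, 0.002]
contact_force: [-1.0, 0.1, 3.1]
grip_width: 0.0542
finger_force: 65.4
```

Call:
advance(
  motion=[0, 0, 0, 0, 0.07, 0, 0, 0, 0, 0.07, 0, 0, 0, 0, 0.07, 0, 0, 0, 0, 0.07, 0, 0, 0, 0, 0.07],
)

```text
clock: 15.22
tcp_pos: [0.4132, -0.2374, 0.0558]
ee_rot: [3.142, -0.007, 0.0]
contact_force: [-0.5, -0.1, 0.5]
grip_width: 0.07
finger_force: 0.0
```

Call:
advance(
  motion=[0, 0, -3, 0, 0.07, 0, 0, -7, 0, 0.07, 0, 0, -11, 0, 0.07, 0, 0, -15, 0, 0.07, 0, 0, -15, 0, 0.07, 0, 0, -15, 0, 0.07],
)

```text
clock: 15.72
tcp_pos: [0.4142, -0.238, 0.208]
ee_rot: [3.139, -0.007, 0.007]
contact_force: [0.4, 0.2, -1.2]
grip_width: 0.0701
finger_force: 0.0
```

```bash
python3 go.py 0.655 -0.1997 0.21 0; python3 - <<'E'
from h import *
s,im,W=shot("wrist");cv2.imwrite("pics/w7.png",im[:,:,::-1])
E
```

```text
d [ 0.2406 -0.0395 -0.0011] turn -0.005 | now [ 0.4142 -0.238   0.208 ] yaw -0.27 clk 15.7 F [ 0.4  0.2 -1.2]
```

View pics/w7.png

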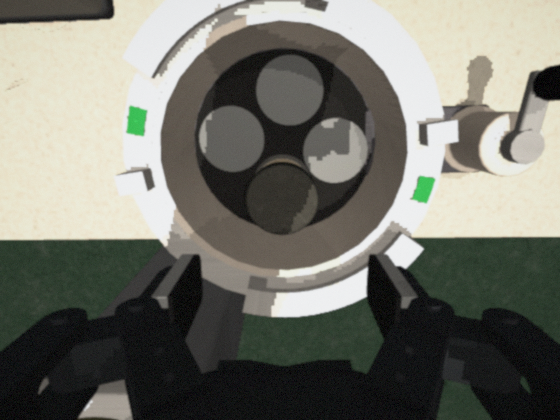

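Jar A stands upright in the drum at (282,197). Now jar B.

The rows are not in the units I measure in: shifts go in cm. I convert before sending: 0.241 m is 24.1, 0.22 m is 22.

Call:
advance(
  motion=[3, -0.5, 0, 0, 0.085, 6, -1, 0, 0, 0.085, 10, -1.7, 0, 0, 0.085, 14, -2.3, 0, 0, 0.085, 18, -3, 0, 0, 0.085, 22, -3.6, 0, 0, 0.085, 24.1, -3.95, 0, 0, 0.085, 24.1, -3.95, 0, 0, 0.085, 24.1, -3.95, 0, 0, 0.085],
)

```text
clock: 16.52
tcp_pos: [0.6541, -0.1976, 0.2024]
ee_rot: [-3.14, 0.003, 0.007]
contact_force: [0.9, -0.4, -0.1]
grip_width: 0.0854
finger_force: 0.0
```

Call:
advance(
  motion=[0, 0, 0, 0, 0.085, 0, 0, 0, 0, 0.085],
)

```text
clock: 16.68
tcp_pos: [0.6528, -0.1997, 0.2049]
ee_rot: [3.141, -0.008, -0.004]
contact_force: [0.3, -0.1, -0.0]
grip_width: 0.0849
finger_force: 0.0
```

```bash
python3 - <<'E'
from h import *
s,im,W=shot("wrist");v=hsv(im)[...,2]
print(s["tcp_pos"],proj(W,(.655,-.1997,.076)),[b for b in blobs(v<85,800,(150,60,420,330))])
E
python3 go.py 0.655 -0.1997 0.042 0
```

```text
[ 0.65277241 -0.19967263  0.20490399] [283.78951462 194.56702588] [(np.int32(5347), (np.int32(150), np.int32(60), np.int32(31), np.int32(270)), array([161.2, 224.9])), (np.int32(3913), (np.int32(254), np.int32(153), np.int32(70), np.int32(72)), array([288.7, 188.8])), (np.int32(2881), (np.int32(238), np.int32(260), np.int32(182), np.int32(70)), array([373.4, 293.7]))]
d [ 0.0023 -0.0002  0.1635] turn -0.005 | now [ 0.653  -0.1998  0.2055] yaw -0.31 clk 16.7 F [-1.  -0.5  0.5]
```

Call:
advance(
  motion=[0.5, 0.2, 4, 0, 0.085, 0.5, 0.2, 8, 0, 0.085, 0.5, 0.2, 11, 0, 0.085, 0.5, 0.2, 14, 0, 0.085, 0.5, 0.2, 16, 0, 0.085, 0.5, 0.2, 16.2, 0, 0.085, 0.5, 0.2, 16.2, 0, 0.085, 0.5, 0.2, 16.2, 0, 0.085],
)

```text
clock: 17.4
tcp_pos: [0.6598, -0.2014, 0.0455]
ee_rot: [3.141, -0.008, 0.003]
contact_force: [-0.6, -0.5, -0.0]
grip_width: 0.0849
finger_force: 0.0
```

Call:
advance(
  motion=[0, 0, 0, 0, 0.04, 0, 0, 0, 0, 0.04, 0, 0, 0, 0, 0.04, 0, 0, 0, 0, 0.04, 0, 0, 0, 0, 0.04, 0, 0, 0, 0, 0.04],
)

```text
clock: 17.9
tcp_pos: [0.6604, -0.2014, 0.046]
ee_rot: [3.14, -0.007, 0.005]
contact_force: [-1.8, -0.4, 6.9]
grip_width: 0.0549
finger_force: 62.1
```

```bash
python3 go.py 0.488 -0.238 0.0567 0
```

```text
d [-0.1722  0.0374 -0.0112] turn -0.005 | now [ 0.6604 -0.2014  0.046 ] yaw -0.26 clk 17.9 F [-1.8 -0.4  6.9]
```

Call:
advance(
  motion=[0, 0, -2, 0, 0.04, 0, 0, -6, 0, 0.04, 0, 0, -10, 0, 0.04, 0, 0, -14, 0, 0.04, 0, 0, -16, 0, 0.04, 0, 0, -16, 0, 0.04, 0, 0, -16, 0, 0.04],
)

```text
clock: 18.48
tcp_pos: [0.6598, -0.201, 0.2057]
ee_rot: [3.141, -0.007, 0.005]
contact_force: [-0.0, -0.8, -2.4]
grip_width: 0.0546
finger_force: 64.0
```

```bash
python3 go.py 0.488 -0.238 0.2 0
```

```text
d [-0.1716  0.0378  0.0052] turn -0.004 | now [ 0.6598 -0.201   0.2057] yaw -0.24 clk 18.5 F [-0.  -0.8 -2.4]
```

To row units: -0.17 m is -17, -0.16 m is -16.

Call:
advance(
  motion=[-3, 0.7, 0, 0, 0.04, -6, 1.3, 0, 0, 0.04, -10, 2.2, 0, 0, 0.04, -13, 2.9, 0, 0, 0.04, -16, 3.5, 0, 0, 0.04, -17, 3.75, 0, 0, 0.04, -17, 3.75, 0, 0, 0.04, -17, 3.75, 0, 0, 0.04, -17, 3.75, 0, 0, 0.04],
)

```text
clock: 19.23
tcp_pos: [0.4901, -0.2371, 0.2033]
ee_rot: [-3.141, 0.005, -0.0]
contact_force: [1.6, 0.1, -1.2]
grip_width: 0.055
finger_force: 64.0
```

```bash
python3 go.py 0.49 -0.238 0.064 0; python3 - <<'E'
from h import *
s,im,W=shot("wrist");cv2.imwrite("pics/w8.png",im[:,:,::-1])
E
```

```text
d [-1.000e-04  1.000e-03  1.393e-01] turn -0.003 | now [ 0.4901 -0.2371  0.2033] yaw -0.2 clk 19.2 F [ 1.6  0.1 -1.2]
```

View pics/w8.png

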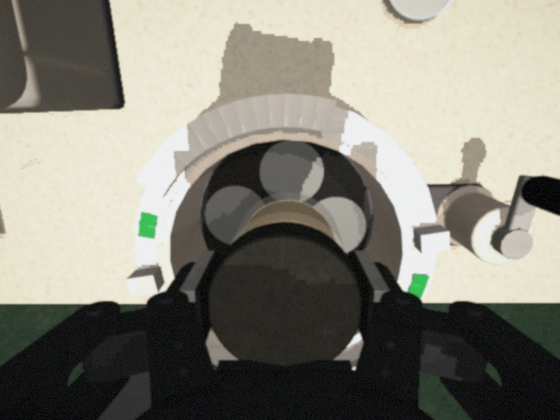

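Jar B hangs over the far side, with the disc at (292,170) just ahead of it, and jar A is hidden behind. Lowering.

Call:
advance(
  motion=[0, 0.1, 3, 0, 0.04, 0, 0.1, 6, 0, 0.04, 0, 0.1, 9, 0, 0.04, 0, 0.1, 12, 0, 0.04, 0, 0.1, 13.7, 0, 0.04, 0, 0.1, 13.7, 0, 0.04, 0, 0.1, 13.7, 0, 0.04],
)

```text
clock: 19.87
tcp_pos: [0.4897, -0.2377, 0.0659]
ee_rot: [-3.14, 0.004, 0.002]
contact_force: [0.7, 0.5, -1.4]
grip_width: 0.0543
finger_force: 64.1
```

Call:
advance(
  motion=[0, 0, 0.3, 0, 0.04, 0, 0, 0.6, 0, 0.04, 0, 0, 0.8, 0, 0.04, 0, 0, 0.8, 0, 0.04, 0, 0, 0.8, 0, 0.04],
)

```text
clock: 20.28
tcp_pos: [0.4893, -0.2389, 0.0593]
ee_rot: [3.141, -0.007, 0.001]
contact_force: [0.2, -0.5, -1.6]
grip_width: 0.0548
finger_force: 64.1
```

```bash
python3 go.py 0.49 -0.238 0.058 0
```

```text
d [ 0.0007 -0.0009  0.0013] turn -0.004 | now [ 0.4893 -0.2389  0.0593] yaw -0.25 clk 20.3 F [ 0.2 -0.5 -1.6]
```

Call:
advance(
  motion=[0, 0, 0.1, 0, 0.04, 0, 0, 0.2, 0, 0.04, 0, 0, 0.2, 0, 0.04],
)

```text
clock: 20.53
tcp_pos: [0.4899, -0.2389, 0.058]
ee_rot: [3.141, -0.007, 0.003]
contact_force: [-1.8, 0.2, 7.5]
grip_width: 0.055
finger_force: 64.8
```

Call:
advance(
  motion=[0, 0, 0, 0, 0.07, 0, 0, 0, 0, 0.07, 0, 0, 0, 0, 0.07, 0, 0, 0, 0, 0.07, 0, 0, 0, 0, 0.07],
)

```text
clock: 20.95
tcp_pos: [0.4891, -0.2387, 0.0567]
ee_rot: [-3.141, 0.007, 0.0]
contact_force: [-0.2, -0.2, 0.0]
grip_width: 0.0701
finger_force: 0.0
```

Call:
advance(
  motion=[0, 0, -3, 0, 0.07, 0, 0, -7, 0, 0.07, 0, 0, -11, 0, 0.07, 0, 0, -15, 0, 0.07, 0, 0, -18, 0, 0.07, 0, 0, -18, 0, 0.07],
)

```text
clock: 21.45
tcp_pos: [0.492, -0.2393, 0.2433]
ee_rot: [3.137, -0.007, 0.015]
contact_force: [0.9, -0.1, -0.2]
grip_width: 0.0696
finger_force: 0.0
```

Call:
advance(
  motion=[-4, 0, 0, 0, 0.07, -8, 0, 0, 0, 0.07, -9, 0, 0, 0, 0.07, -9, 0, 0, 0, 0.07, -9, 0, 0, 0, 0.07],
)

```text
clock: 21.87
tcp_pos: [0.3991, -0.2387, 0.2372]
ee_rot: [3.141, -0.008, 0.001]
contact_force: [0.8, -0.3, -0.6]
grip_width: 0.0703
finger_force: 0.0
```

```bash
python3 - <<'E'
from h import *
s,im,W=shot("wrist");cv2.imwrite("pics/w9.png",im[:,:,::-1])
T=cam("top");im2=bot.read_camera("top");cv2.imwrite("pics/top9.png",im2[:,:,::-1])
H=hsv(im2);h,sa,v=H[...,0],H[...,1],H[...,2]
b=max(blobs((h>98)&(h<120)&(sa>140)&(v>60),200,(150,200,300,300)));print("blue",b,plane(T,b[2],.016))
E
python3 go.py 0.4478 0.167 0.23 90
```

```text
blue (np.int32(2223), (np.int32(182), np.int32(223), np.int32(53), np.int32(56)), array([208.3, 249.7])) [0.44583548 0.16692284 0.016     ]
d [ 0.0459 -0.4055  0.007 ] turn -1.574 | now [ 0.4004 -0.2383  0.237 ] yaw -0.21 clk 22.0 F [-0.1  0.1 -0. ]
```

View pics/w9.png

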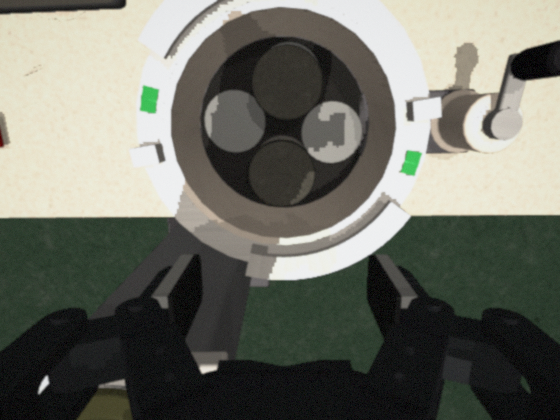

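Both jars stand on the turntable, at (287,79) and (282,172). Back to the cover.

To row units: -0.38 m is -38, -0.34 m is -34.

Call:
advance(
  motion=[0, -3, 0, -0.12, 0.05, 0, -6, 0, -0.24, 0.05, 1, -10, 0, -0.36, 0.05, 1, -14, 0, -0.48, 0.05, 2, -18, 0, -0.6, 0.05, 2, -22, 0, -0.72, 0.05, 3, -26, 0, -0.84, 0.05, 3, -30, 0, -0.96, 0.05, 4.6, -34, 0, -1.08, 0.05, 4.6, -38, 0, -1.2, 0.05],
)

```text
clock: 22.8
tcp_pos: [0.4493, 0.1441, 0.2369]
ee_rot: [-2.592, -1.774, -0.004]
contact_force: [1.7, -0.0, -0.6]
grip_width: 0.05
finger_force: 0.0
```

Call:
advance(
  motion=[0, 0, 0, -0.12, 0.05, 0, 0, 0, -0.24, 0.05, 0, 0, 0, -0.3, 0.05, 0, 0, 0, -0.3, 0.05],
)

```text
clock: 23.13
tcp_pos: [0.4472, 0.143, 0.2365]
ee_rot: [-2.297, -2.14, -0.001]
contact_force: [-0.5, 0.1, 0.0]
grip_width: 0.0501
finger_force: 0.0
```

```bash
python3 go.py 0.4478 0.167 0.23 90; python3 - <<'E'
from h import *
s,im,W=shot("wrist");cv2.imwrite("pics/w10.png",im[:,:,::-1]);np.savez("w10.npz",im=im,p=s["tcp_pos"],r=s["ee_rot"])
H=hsv(im);h,sa,v=H[...,0],H[...,1],H[...,2]
print([proj(W,p) for p in((.4478,.167,.05),(.4478,.167+.04,.05),(.4478,.167-.04,.05))])
print("dark",[b for b in blobs(v<45,300,(200,20,380,300))])
print("red",[b for b in blobs(((h<8)|(h>172))&(sa>150)&(v>80),100)])
E
```

```text
d [ 0.0239 -0.0011  0.0065] turn -0.07 | now [0.4472 0.143  0.2365] yaw 85.96 clk 23.1 F [-0.5  0.1  0. ]
[array([282.9676169 , 158.25595689]), array([279.84667219, 114.27985314]), array([285.89531938, 199.50915422])]
dark [(np.int32(777), (np.int32(274), np.int32(116), np.int32(19), np.int32(82)), array([284.1, 161.8])), (np.int32(769), (np.int32(204), np.int32(251), np.int32(23), np.int32(49)), array([216.6, 280.2])), (np.int32(759), (np.int32(343), np.int32(251), np.int32(23), np.int32(49)), array([351.7, 280.2]))]
red [(np.int32(674), (np.int32(259), np.int32(39), np.int32(34), np.int32(23)), array([275.5,  49.4])), (np.int32(445), (np.int32(275), np.int32(236), np.int32(30), np.int32(18)), array([289.8, 244.8]))]
```

To row units: 0.15 m is 15, 0.14 m is 14.

Call:
advance(
  motion=[2.4, -0.1, 0, -0.07, 0.05, 2.4, -0.1, 0, -0.07, 0.05, 2.4, -0.1, 3, -0.07, 0.05, 2.4, -0.1, 7, -0.07, 0.05, 2.4, -0.1, 11, -0.07, 0.05, 2.4, -0.1, 14, -0.07, 0.05, 2.4, -0.1, 15, -0.07, 0.05, 2.4, -0.1, 15, -0.07, 0.05, 2.4, -0.1, 15, -0.07, 0.05],
)

```text
clock: 23.93
tcp_pos: [0.448, 0.1662, 0.0875]
ee_rot: [-2.227, -2.215, -0.001]
contact_force: [0.7, 0.3, 0.3]
grip_width: 0.0498
finger_force: 0.0
```

```bash
python3 go.py 0.4478 0.167 0.0235 90; python3 - <<'E'
from h import *
s,im,W=shot("wrist");cv2.imwrite("pics/w11.png",im[:,:,::-1])
E
```

```text
d [ 0.0007 -0.0002  0.064 ] turn -0.006 | now [0.448  0.1662 0.0875] yaw 89.68 clk 23.9 F [0.7 0.3 0.3]
```

View pics/w11.png

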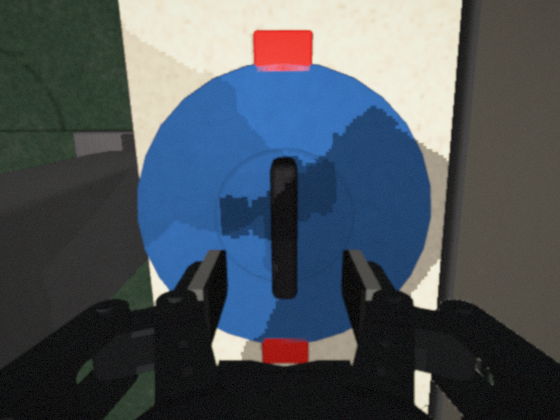

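The bar is centred between the open fingers, at (284,228). Gripping and lifting.

To row units: 0.063 m is 6.3, 0.055 m is 5.5.

Call:
advance(
  motion=[0, 0, 3, -0.006, 0.05, 0, 0, 5.5, -0.006, 0.05, 0, 0, 6.3, -0.006, 0.05, 0, 0, 6.3, -0.006, 0.05, 0, 0, 6.3, -0.006, 0.05],
)

```text
clock: 24.4
tcp_pos: [0.4483, 0.166, 0.0251]
ee_rot: [2.22, 2.222, 0.002]
contact_force: [-0.4, 0.7, 1.2]
grip_width: 0.0501
finger_force: 0.0
```

Call:
advance(
  motion=[0, 0, 0, 0, 0, 0, 0, 0, 0, 0, 0, 0, 0, 0, 0, 0, 0, 0, 0, 0, 0, 0, 0, 0, 0, 0, 0, 0, 0, 0, 0, 0, 0, 0, 0],
)

```text
clock: 24.98
tcp_pos: [0.4482, 0.1657, 0.0251]
ee_rot: [2.22, 2.221, 0.003]
contact_force: [-1.2, 0.1, 8.8]
grip_width: 0.0141
finger_force: 60.0
```

```bash
python3 go.py 0.4478 0.167 0.0235 90
```

```text
d [ 0.0013 -0.0004  0.0016] turn 0.001 | now [0.4482 0.1657 0.0251] yaw 90.04 clk 25.0 F [-1.2  0.1  8.8]
```

Call:
advance(
  motion=[0, 0, -2, 0, 0, 0, 0, -6, 0, 0, 0, 0, -10, 0, 0, 0, 0, -14, 0, 0, 0, 0, -18, 0, 0, 0, 0, -21, 0, 0, 0, 0, -21, 0, 0, 0, 0, -21, 0, 0],
)

```text
clock: 25.65
tcp_pos: [0.4479, 0.1654, 0.235]
ee_rot: [2.22, 2.22, 0.003]
contact_force: [0.6, -0.3, -5.8]
grip_width: 0.0139
finger_force: 59.8
```

```bash
python3 go.py 0.4507 -0.2375 0.23 77
```

```text
d [-0.4029  0.0028  0.005 ] turn 0.227 | now [0.4479 0.1654 0.235 ] yaw 90.01 clk 25.6 F [ 0.6 -0.3 -5.8]
```

To row units: 0.001 m is 0.1, -0.39 m is -39.

Call:
advance(
  motion=[-3, 0, 0, 0, 0, -7, 0, 0, 0.03, 0, -11, 0, 0, 0.06, 0, -15, 0, 0, 0.09, 0, -19, 0, 0, 0.12, 0, -23, 0.1, 0, 0.15, 0, -27, 0.2, 0, 0.18, 0, -31, 0.2, 0, 0.21, 0, -35, 0.3, 0, 0.227, 0, -39, 0.3, 0, 0.227, 0],
)

```text
clock: 26.48
tcp_pos: [0.4491, -0.2264, 0.2317]
ee_rot: [-2.457, -1.953, 0.003]
contact_force: [2.2, 0.7, -3.9]
grip_width: 0.0139
finger_force: 59.7
```

Call:
advance(
  motion=[0, 0, 0, 0, 0, 0, 0, 0, 0, 0],
)

```text
clock: 26.65
tcp_pos: [0.4488, -0.2271, 0.231]
ee_rot: [-2.46, -1.947, 0.003]
contact_force: [-0.3, 2.2, -4.1]
grip_width: 0.0141
finger_force: 59.7
```

```bash
python3 go.py 0.4504 -0.2385 0.23 77
```

```text
d [-0.0107  0.0042  0.001 ] turn -0.005 | now [ 0.4488 -0.2271  0.231 ] yaw 76.73 clk 26.6 F [-0.3  2.2 -4.1]
```

Call:
advance(
  motion=[-1.1, 0.4, 0, -0.005, 0, -1.1, 0.4, 0, -0.005, 0, -1.1, 0.4, 0, -0.005, 0, -1.1, 0.4, 3, -0.005, 0, -1.1, 0.4, 6, -0.005, 0, -1.1, 0.4, 8, -0.005, 0, -1.1, 0.4, 8, -0.005, 0, -1.1, 0.4, 8, -0.005, 0, -1.1, 0.4, 8, -0.005, 0],
)

```text
clock: 27.4
tcp_pos: [0.4533, -0.2355, 0.155]
ee_rot: [2.451, 1.964, 0.002]
contact_force: [0.6, -0.1, -3.6]
grip_width: 0.0135
finger_force: 59.7
```

```bash
python3 go.py 0.4504 -0.2385 0.119 77;python3 - <<'E'
from h import *
s,im,W=shot("wrist");cv2.imwrite("pics/w12.png",im[:,:,::-1])
E
```

```text
d [-0.0036 -0.0022  0.036 ] turn 0.007 | now [ 0.4533 -0.2355  0.155 ] yaw 77.41 clk 27.4 F [ 0.6 -0.1 -3.6]
```

View pics/w12.png

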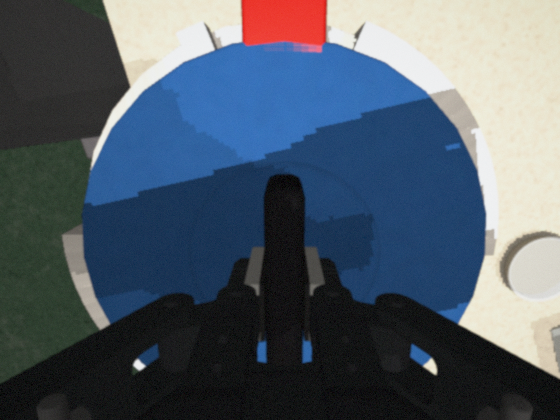

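The lug is lined up over the gap between the bracket and the post. By my count that was my 15th picture, one over the limit of 14. I miscounted and won't view any more; from here on I'll use numbers only.

To row units: 0.018 m is 1.8, 0.01 m is 1.

Call:
advance(
  motion=[-0.35, -0.2, 0, 0.007, 0, -0.35, -0.2, 0, 0.007, 0, -0.35, -0.2, 1, 0.007, 0, -0.35, -0.2, 1.8, 0.007, 0, -0.35, -0.2, 1.8, 0.007, 0],
)

```text
clock: 27.87
tcp_pos: [0.4484, -0.239, 0.134]
ee_rot: [-2.458, -1.952, 0.002]
contact_force: [0.0, 0.7, -4.6]
grip_width: 0.014
finger_force: 59.6
```

Call:
advance(
  motion=[0, 0, 0, 0, 0, 0, 0, 0, 0, 0],
)

```text
clock: 28.03
tcp_pos: [0.4496, -0.2389, 0.1356]
ee_rot: [-2.459, -1.954, -0.0]
contact_force: [-0.9, 0.3, -4.2]
grip_width: 0.0141
finger_force: 59.6
```

```bash
python3 go.py 0.4504 -0.2385 0.119 77
```

```text
d [0.0006 0.0007 0.0166] turn -0.001 | now [ 0.4496 -0.2389  0.1356] yaw 76.95 clk 28.0 F [-0.9  0.3 -4.2]
```

To row units: 0.013 m is 1.3, 0.011 m is 1.1.

Call:
advance(
  motion=[0.05, 0.05, 0.4, 0, 0, 0.05, 0.05, 0.8, 0, 0, 0.05, 0.05, 1.1, 0, 0, 0.05, 0.05, 1.3, 0, 0, 0.05, 0.05, 1.3, 0, 0],
)

```text
clock: 28.45
tcp_pos: [0.4499, -0.2386, 0.1222]
ee_rot: [-2.459, -1.954, 0.001]
contact_force: [-0.2, 0.0, -4.2]
grip_width: 0.0138
finger_force: 59.8
```

Call:
advance(
  motion=[0, 0, 0.2, 0, 0, 0, 0, 0.3, 0, 0, 0, 0, 0.4, 0, 0, 0, 0, 0.4, 0, 0],
)

```text
clock: 28.78
tcp_pos: [0.4502, -0.2388, 0.1191]
ee_rot: [2.46, 1.954, -0.0]
contact_force: [-2.2, -0.5, -0.3]
grip_width: 0.014
finger_force: 60.2
```

```bash
python3 go.py 0.4504 -0.2385 0.119 77
```

```text
d [0.0003 0.0001 0.0001] turn -0.001 | now [ 0.4502 -0.2388  0.1191] yaw 76.93 clk 28.8 F [-2.2 -0.5 -0.3]
```

Call:
advance(
  motion=[0, 0, 0, 0.08, 0, 0, 0, 0, 0.16, 0, 0, 0, 0, 0.24, 0, 0, 0, 0, 0.32, 0, 0, 0, 0, 0.4, 0, 0, 0, 0, 0.48, 0, 0, 0, 0, 0.56, 0, 0, 0, 0, 0.64, 0, 0, 0, 0, 0.64, 0, 0, 0, 0, 0.64, 0],
)

```text
clock: 29.62
tcp_pos: [0.4506, -0.2387, 0.1191]
ee_rot: [2.948, 1.084, 0.001]
contact_force: [0.7, 0.1, -0.5]
grip_width: 0.0137
finger_force: 60.3
```

```bash
python3 go.py 0.4507 -0.2375 0.119 2;python3 - <<'E'
from h import *
print(bot.sense()["wrist_torque"])
E
```

```text
d [ 0.0009 -0.0008  0.0001] turn 0.67 | now [ 0.4506 -0.2387  0.1191] yaw 40.4 clk 29.6 F [ 0.7  0.1 -0.5]
[ 0.05292734  0.01201445 -0.21879738]
```

Call:
advance(
  motion=[0, 0, 0, 0.08, 0, 0, 0, 0, 0.16, 0, 0, 0, 0, 0.24, 0, 0, -0.1, 0, 0.32, 0, 0, -0.1, 0, 0.4, 0, 0, -0.1, 0, 0.48, 0, 0, -0.1, 0, 0.56, 0, 0, -0.1, 0, 0.64, 0, 0, -0.1, 0, 0.68, 0, 0, -0.1, 0, 0.68, 0],
)

```text
clock: 30.45
tcp_pos: [0.45, -0.2381, 0.1191]
ee_rot: [3.141, 0.039, 0.001]
contact_force: [-0.3, -0.6, 1.0]
grip_width: 0.0136
finger_force: 60.5
```

Call:
advance(
  motion=[0, 0, 0, 0.01, 0, 0, 0, 0, 0.02, 0, 0, 0, 0, 0.02, 0],
)

```text
clock: 30.7
tcp_pos: [0.45, -0.2381, 0.1191]
ee_rot: [3.141, 0.009, 0.001]
contact_force: [-0.3, -1.5, 2.9]
grip_width: 0.0141
finger_force: 64.4
```

```bash
python3 go.py 0.4497 -0.2375 0.119 1;python3 - <<'E'
from h import *
print(bot.sense()["wrist_torque"])
E
```

```text
d [-0.0003 -0.0006  0.0001] turn -0.012 | now [ 0.45   -0.2381  0.1191] yaw 0.31 clk 30.7 F [-0.3 -1.5  2.9]
[-0.21022948  0.03366494  1.21593054]
```

The wrist torque of 1.2 N m shows the cover is hard against the closed stop. Letting go, rising and checking.

Call:
advance(
  motion=[0, 0, 0, -0.02, 0, 0, 0, 0, -0.02, 0.05, 0, 0, 0, -0.02, 0.05, 0, 0, 0, -0.02, 0.05, 0, 0, 0, -0.02, 0.05, 0, 0, 0, -0.02, 0.05],
)

```text
clock: 31.2
tcp_pos: [0.4494, -0.2379, 0.1186]
ee_rot: [-3.141, -0.035, 0.001]
contact_force: [-0.3, -0.4, 1.2]
grip_width: 0.0506
finger_force: 0.0
```

Call:
advance(
  motion=[0, 0, -3, 0, 0.06, 0, 0, -7, 0, 0.06, 0, 0, -11, 0, 0.06, 0, 0, -13.5, 0, 0.06, 0, 0, -13.5, 0, 0.06, 0, 0, -13.5, 0, 0.06],
)

```text
clock: 31.7
tcp_pos: [0.4502, -0.2382, 0.2553]
ee_rot: [3.14, 0.035, 0.004]
contact_force: [-0.1, -0.2, -0.4]
grip_width: 0.06
finger_force: 0.0
```

```bash
cat > chk.py <<'E'
from h import *
s,im,W=shot("wrist");H=hsv(im);h,sa,v=H[...,0],H[...,1],H[...,2]
r=blobs(((h<8)|(h>172))&(sa>150)&(v>80),100);print("red",[(b[0],b[2]) for b in r])
r=sorted(r,key=lambda b:b[2][1])
if len(r)>1:
    a,b=plane(W,r[0][2],.11),plane(W,r[-1][2],.11);print("cover ang",np.degrees(np.arctan2(*(a-b)[1::-1])),(a+b)/2)
b=max(blobs((h>98)&(h<120)&(sa>140),1000));print("blue",b,plane(W,b[2],.11))
print("proj centre",proj(W,(.4505,-.2375,.11)))
for b in blobs(v<45,300,(400,20,560,300)):print("knob?",b,plane(W,b[2],.134),plane(W,b[2],.112))
E
python3 chk.py; python3 go.py 0.4986 -0.4229 0.24 90
```

```text
red [(np.int32(231), array([282.,  74.])), (np.int32(337), array([284.8, 292.7]))]
cover ang 1.9883469776874743 [ 0.45101743 -0.23820958  0.11      ]
blue (np.int32(35025), (np.int32(174), np.int32(78), np.int32(221), np.int32(212)), array([283.6, 182. ])) [ 0.45996759 -0.23808039  0.11      ]
proj centre [282.66055941 193.03888793]
knob? (np.int32(1364), (np.int32(489), np.int32(125), np.int32(57), np.int32(30)), array([517.5, 139.1])) [ 0.50091251 -0.41068899  0.134     ] [ 0.49961252 -0.42527679  0.112     ]
d [0.0451 0.1859 0.0139] turn -1.548 | now [ 0.4494 -0.238   0.2539] yaw 1.28 clk 31.8 F [-0.1 -0.4  0.2]
```

The cover measures 2° world against a mixer yaw of about 1.6°, and it is centred and home. Now the knob.

To row units: 0.186 m is 18.6, 0.15 m is 15.

Call:
advance(
  motion=[1, 3, 0, -0.12, 0.06, 2, 6, 0, -0.24, 0.06, 3, 9, 0, -0.36, 0.06, 4, 12, 0, -0.48, 0.06, 4.8, 15, 0, -0.6, 0.06, 4.8, 18.6, 0, -0.72, 0.06, 4.8, 18.6, 0, -0.84, 0.06, 4.8, 18.6, 0, -0.96, 0.06, 4.8, 18.6, 0, -1.08, 0.06, 4.8, 18.6, 0, -1.2, 0.06],
)

```text
clock: 32.58
tcp_pos: [0.5011, -0.4226, 0.2513]
ee_rot: [-2.564, -1.809, 0.001]
contact_force: [-0.1, -0.6, 0.6]
grip_width: 0.0601
finger_force: 0.0
```

Call:
advance(
  motion=[0, 0, 0, -0.12, 0.06, 0, 0, 0, -0.24, 0.06, 0, 0, 0, -0.345, 0.06, 0, 0, 0, -0.345, 0.06, 0, 0, 0, -0.345, 0.06, 0, 0, 0, -0.345, 0.06],
)

```text
clock: 33.08
tcp_pos: [0.5015, -0.4226, 0.2527]
ee_rot: [-2.227, -2.213, -0.0]
contact_force: [0.0, -0.3, 0.0]
grip_width: 0.0601
finger_force: 0.0
```

```bash
python3 go.py 0.499 -0.424 0.102 90; python3 - <<'E'
from h import *
s,im,W=shot("wrist");v=hsv(im)[...,2];cv2.imwrite("pics/w13.png",im[:,:,::-1])
print(proj(W,(.499,-.424,.134)),proj(W,(.499,-.424,.09)))
for b in blobs(v<40,300,(150,60,420,330)):print("knob?",b,plane(W,b[2],.134)[:2],plane(W,b[2],.112)[:2])
E
```

```text
d [-0.0016 -0.0023  0.1507] turn -0.006 | now [ 0.5015 -0.4226  0.2527] yaw 89.64 clk 33.1 F [ 0.  -0.3  0. ]
[280.99101904 202.47476588] [281.45376509 190.01941524]
knob? (np.int32(725), (np.int32(269), np.int32(181), np.int32(26), np.int32(34)), array([281.4, 197.9])) [ 0.49934371 -0.42037586] [ 0.49911906 -0.42580483]
knob? (np.int32(2963), (np.int32(150), np.int32(253), np.int32(64), np.int32(77)), array([183.6, 300.9])) [ 0.41709031 -0.50834231] [ 0.40989878 -0.52122207]
knob? (np.int32(3019), (np.int32(355), np.int32(253), np.int32(65), np.int32(77)), array([384.5, 301.1])) [ 0.5845734  -0.50944341] [ 0.59156772 -0.52241643]
```

To row units: 0.15 m is 15, 0.14 m is 14.

Call:
advance(
  motion=[-0.15, -0.23, 3, 0, 0.06, -0.15, -0.23, 6, 0, 0.06, -0.15, -0.23, 9, 0, 0.06, -0.15, -0.23, 12, 0, 0.06, -0.15, -0.23, 14, 0, 0.06, -0.15, -0.23, 15, 0, 0.06, -0.15, -0.23, 15, 0, 0.06, -0.15, -0.23, 15, 0, 0.06],
)

```text
clock: 33.8
tcp_pos: [0.4999, -0.4243, 0.1043]
ee_rot: [2.225, 2.217, 0.0]
contact_force: [-0.3, 0.9, 0.3]
grip_width: 0.0598
finger_force: 0.0
```

Call:
advance(
  motion=[0, 0, 0, 0, 0.06, 0, 0, 0, 0, 0.01, 0, 0, 0, 0, 0.01, 0, 0, 0, 0, 0.01, 0, 0, 0, 0, 0.01, 0, 0, 0, 0, 0.01, 0, 0, 0, 0, 0.01],
)

```text
clock: 34.38
tcp_pos: [0.4995, -0.4247, 0.1051]
ee_rot: [2.224, 2.217, -0.001]
contact_force: [-2.6, 1.3, 5.3]
grip_width: 0.022
finger_force: 58.6
```

```bash
python3 go.py 0.499 -0.424 0.102 90
```

```text
d [ 0.0007 -0.0005  0.0031] turn -0.003 | now [ 0.4995 -0.4247  0.1051] yaw 89.8 clk 34.4 F [-2.6  1.3  5.3]
```

```bash
cat > circ.py <<'E'
from h import *
s=bot.sense();M=R.from_rotvec(s["ee_rot"]).as_matrix();ax=np.array([.4552,-.4194])
d=s["tcp_pos"][:2]-ax;a0=np.arctan2(d[1],d[0]);print("now ang",np.degrees(a0).round(1),"r",np.hypot(*d).round(4),"F",s["contact_force"].round(1))
for i in range(1,11):
    a=a0-np.radians(15*i);p=ax+.0447*np.array([np.cos(a),np.sin(a)])-s["tcp_pos"][:2]
    print((M.T@[p[0],p[1],0]).round(3)[:2],end=" ")
E
python3 circ.py
```

```text
now ang -6.8 r 0.0446 F [-2.6  1.3  5.3]
[-0.011 -0.003] [-0.022 -0.008] [-0.03  -0.016] [-0.036 -0.027] [-0.039 -0.038] [-0.039 -0.049] [-0.036 -0.061] [-0.031 -0.071] [-0.023 -0.079] [-0.013 -0.085]
```

To row units: -0.079 m is -7.9, -0.071 m is -7.1.

Call:
advance(
  motion=[-1.1, -0.3, 0, 0, 0.01, -2.2, -0.8, 0, 0, 0.01, -3, -1.6, 0, 0, 0.01, -3.6, -2.7, 0, 0, 0.01, -3.9, -3.8, 0, 0, 0.01, -3.9, -4.9, 0, 0, 0.01, -3.6, -6.1, 0, 0, 0.01, -3.1, -7.1, 0, 0, 0.01, -2.3, -7.9, 0, 0, 0.01, -2.3, -7.9, 0, 0, 0.01],
)

```text
clock: 35.22
tcp_pos: [0.4194, -0.4473, 0.1051]
ee_rot: [2.225, 2.216, -0.002]
contact_force: [-2.4, 0.9, 6.0]
grip_width: 0.022
finger_force: 59.7
```

```bash
python3 circ.py
```

```text
now ang -142.0 r 0.0454 F [-2.4  0.9  6. ]
[ 0.01  -0.005] [ 0.022 -0.009] [ 0.033 -0.009] [ 0.045 -0.006] [ 0.055 -0.   ] [0.063 0.008] [0.069 0.018] [0.072 0.029] [0.072 0.041] [0.07  0.052]
```

To row units: 0.072 m is 7.2, 0.069 m is 6.9.

Call:
advance(
  motion=[1, -0.5, 0, 0, 0.01, 2.2, -0.9, 0, 0, 0.01, 3.3, -0.9, 0, 0, 0.01, 4.5, -0.6, 0, 0, 0.01, 5.5, 0, 0, 0, 0.01, 6.3, 0.8, 0, 0, 0.01, 6.9, 1.8, 0, 0, 0.01, 7.2, 2.9, 0, 0, 0.01, 7.2, 4.1, 0, 0, 0.01, 7.2, 4.1, 0, 0, 0.01],
)

```text
clock: 36.05
tcp_pos: [0.464, -0.3754, 0.105]
ee_rot: [2.221, 2.217, 0.001]
contact_force: [2.1, -0.1, 8.3]
grip_width: 0.0221
finger_force: 60.9
```

```bash
python3 circ.py
```

```text
now ang 78.6 r 0.0449 F [ 2.1 -0.1  8.3]
[-0.004  0.011] [-0.01   0.021] [-0.019  0.028] [-0.03   0.034] [-0.041  0.036] [-0.053  0.035] [-0.064  0.031] [-0.074  0.025] [-0.081  0.016] [-0.086  0.006]
```

Call:
advance(
  motion=[-0.4, 1.1, 0, 0, 0.01, -1, 2.1, 0, 0, 0.01, -1.9, 2.8, 0, 0, 0.01, -3, 3.4, 0, 0, 0.01, -4.1, 3.6, 0, 0, 0.01, -5.3, 3.5, 0, 0, 0.01, -6.4, 3.1, 0, 0, 0.01, -6.4, 3.1, 0, 0, 0.01, -6.4, 3.1, 0, 0, 0.01],
)

```text
clock: 36.8
tcp_pos: [0.4938, -0.4414, 0.1051]
ee_rot: [2.223, 2.213, 0.002]
contact_force: [4.2, -4.4, 5.5]
grip_width: 0.0221
finger_force: 60.4
```

```bash
python3 circ.py
```

```text
now ang -29.7 r 0.0444 F [ 4.2 -4.4  5.5]
[-0.009 -0.007] [-0.017 -0.016] [-0.021 -0.027] [-0.023 -0.038] [-0.021 -0.05 ] [-0.017 -0.061] [-0.01 -0.07] [-0.001 -0.077] [ 0.01  -0.082] [ 0.021 -0.083]
```

To row units: -0.004 m is -0.4, -0.0025 m is -0.25.

Call:
advance(
  motion=[-0.2, -0.1, 0, 0, 0.01, -0.4, -0.25, 0, 0, 0.01, -0.5, -0.35, 0, 0, 0.01, -0.5, -0.35, 0, 0, 0.01, -0.5, -0.35, 0, 0, 0.01],
)

```text
clock: 37.22
tcp_pos: [0.4918, -0.4445, 0.1051]
ee_rot: [2.22, 2.215, 0.005]
contact_force: [7.2, -2.1, 2.9]
grip_width: 0.022
finger_force: 60.4
```

```bash
python3 circ.py
```

```text
now ang -34.4 r 0.0444 F [ 7.2 -2.1  2.9]
[-0.009 -0.007] [-0.015 -0.017] [-0.019 -0.028] [-0.02 -0.04] [-0.017 -0.051] [-0.012 -0.062] [-0.004 -0.071] [ 0.006 -0.077] [ 0.017 -0.081] [ 0.028 -0.081]
```

Call:
advance(
  motion=[-0.3, -0.2, 0, 0, 0.01, -0.6, -0.5, 0, 0, 0.01, -0.6, -0.5, 0, 0, 0.01, -0.6, -0.5, 0, 0, 0.01],
)

```text
clock: 37.55
tcp_pos: [0.4915, -0.4448, 0.1052]
ee_rot: [2.214, 2.221, 0.02]
contact_force: [17.7, 8.5, -1.3]
grip_width: 0.0219
finger_force: 60.2
```

```bash
python3 circ.py
```

```text
now ang -35.0 r 0.0443 F [17.7  8.5 -1.3]
[-0.009 -0.008] [-0.015 -0.017] [-0.019 -0.029] [-0.019 -0.04 ] [-0.016 -0.052] [-0.011 -0.062] [-0.003 -0.071] [ 0.007 -0.077] [ 0.018 -0.08 ] [ 0.03  -0.081]
```

The knob no longer moves and the force is building, so this is the hard stop at about 6.9 rad. Relaxing, releasing and lifting clear.

Call:
advance(
  motion=[0.6, 0.5, 0, 0, 0.01, 0.6, 0.5, 0, 0, 0.05, 0.6, 0.5, 0, 0, 0.05, 0.6, 0.5, 0, 0, 0.05, 0.6, 0.5, 0, 0, 0.05, 0.6, 0.5, 0, 0, 0.05],
)

```text
clock: 38.05
tcp_pos: [0.488, -0.4446, 0.1034]
ee_rot: [-2.225, -2.216, 0.001]
contact_force: [-0.6, 0.7, -0.0]
grip_width: 0.0499
finger_force: 0.0
```

Call:
advance(
  motion=[0, 0, -3, 0, 0.05, 0, 0, -7, 0, 0.05, 0, 0, -11, 0, 0.05, 0, 0, -15, 0, 0.05, 0, 0, -15, 0, 0.05, 0, 0, -15, 0, 0.05],
)

```text
clock: 38.55
tcp_pos: [0.4897, -0.4448, 0.2565]
ee_rot: [2.222, 2.214, 0.001]
contact_force: [0.2, -0.4, -0.5]
grip_width: 0.0503
finger_force: 0.0
```

Call:
advance(
  motion=[-4, 0, 0, 0, 0.05, -8, 0, 0, 0, 0.05, -10, 0, 0, 0, 0.05, -10, 0, 0, 0, 0.05, -10, 0, 0, 0, 0.05],
)

```text
clock: 38.97
tcp_pos: [0.4872, -0.5453, 0.2508]
ee_rot: [-2.225, -2.213, 0.0]
contact_force: [-0.3, 1.6, 0.3]
grip_width: 0.0502
finger_force: 0.0
```

```bash
cat > chk2.py <<'E'
from h import *
T=cam("top");S=cam("scene")
for n,C in(("top",T),("scene",S)):
    im=bot.read_camera(n);cv2.imwrite(f"pics/{n}_end.png",im[:,:,::-1]);H=hsv(im);h,sa,v=H[...,0],H[...,1],H[...,2]
    roi=(290,200,410,270) if n=="top" else (325,165,400,230)
    for b in blobs(v<70,15,roi):print(n,"dark",b,plane(C,b[2],.112)[:2],plane(C,b[2],.134)[:2])
    for b in blobs((h>98)&(h<120)&(sa>140)&(v>60),300,roi):print(n,"blue",b,plane(C,b[2],.11)[:2])
    for b in blobs(((h<8)|(h>170))&(sa>110)&(v>80),4,roi):print(n,"red",b,plane(C,b[2],.11)[:2])
s,im,W=shot("wrist");H=hsv(im);h,sa,v=H[...,0],H[...,1],H[...,2]
print("knob exp px",proj(W,(.4915,-.4445,.112)))
for b in blobs(v<45,200,(60,0,500,240)):print("wrist dark",b,plane(W,b[2],.112)[:2])
E
python3 chk2.py
```

```text
top dark (np.int32(52), (np.int32(394), np.int32(232), np.int32(10), np.int32(7)), array([398.8, 235. ])) [ 0.49212122 -0.44203679] [ 0.49241886 -0.43654491]
top dark (np.int32(108), (np.int32(332), np.int32(237), np.int32(5), np.int32(25)), array([333.8, 249.5])) [ 0.448103   -0.23798488] [ 0.44902435 -0.23538431]
top blue (np.int32(2270), (np.int32(305), np.int32(221), np.int32(58), np.int32(49)), array([333.3, 246.7])) [ 0.456754  -0.2367663]
scene dark (np.int32(96), (np.int32(391), np.int32(169), np.int32(8), np.int32(14)), array([394.5, 175.3])) [ 0.48973006 -0.43872223] [ 0.46756001 -0.40788855]
scene dark (np.int32(229), (np.int32(351), np.int32(190), np.int32(22), np.int32(19)), array([361.4, 198.9])) [ 0.4633729  -0.25281892] [ 0.44190907 -0.22696639]
scene blue (np.int32(1432), (np.int32(330), np.int32(188), np.int32(63), np.int32(36)), array([360.3, 206.1])) [ 0.44080288 -0.2240693 ]
scene red (np.int32(17), (np.int32(333), np.int32(189), np.int32(9), np.int32(5)), array([337.1, 190.9])) [ 0.54496877 -0.23022395]
knob exp px [287.81767142  67.41977692]
wrist dark (np.int32(218), (np.int32(77), np.int32(13), np.int32(72), np.int32(4)), array([111.4,  14.5])) [ 0.36297257 -0.40828407]
wrist dark (np.int32(477), (np.int32(275), np.int32(48), np.int32(31), np.int32(36)), array([288.6,  68.2])) [ 0.49209182 -0.445052  ]
```

```bash
python3 -c "
from station import bot
print(bot.hand_in())"
```

```text
the job is handed in; nothing more can be done
None
```

I handed the job in: both jars stand in the drum, the cover is locked home, the crank is at its stop (about 6.9 rad) and the arm is clear, but no verdict came back and I viewed 15 pictures, one over the limit of 14.

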